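# Cool the welded struts on the swing-arm rest

### The arm

A 7-joint arm with a two-finger parallel gripper is mounted at the origin on the work surface. World frame = base frame: x ahead of the robot, y to its left, z up, the work surface at z = 0. Lengths are in m, angles in rad, forces in N, time in s.
With the tool pointing down it reaches from about 0.425 to 0.875 m from the base axis. Payload 4.7 kg.
Tool frame: the origin (TCP) lies at the very end of the fingers, on their centre line; the grasp point (between the pads) lies 19 mm behind it; z points along the fingers, y is the line along which they close (so a half turn about z gives the same grasp; the last joint's range is limited). The gripper opens to 87 mm and grips with 3 to 60 N. Pads are 19 mm wide; open, the fingers measure 117 mm over their backs; the gripper's body (75 mm by 190 mm) begins 51 mm behind the grasp point.
Start: joints at [1.142, 0.321, -0.07, 1.45, 0.023, 1.371, -0.057], TCP at [0.278, -0.587, 0.223] pointing down, gripper open.
Joint ranges: [-2.86, 2.86], [-0.3, 2.09], [-1.38, 1.24], [0.06, 2.45], [-1.56, 4.7], [0.09, 2.05], [-2.69, 2.69]. Speed limits (rad/s): [2.57, 2.57, 3.14, 3.14, 3.14, 3.14, 3.14].

### API

Orientations are given as a 3x3 rotation matrix whose columns are the frame's x, y, z axes.
In Python, from workcell import sensors, grab_frame, camera_model, arm gives the robot as it stands.
- The arm moves only by the tool move_arm, never from a script. Its argument "plan" is text: rows parted by semicolons, each of 7 numbers parted by spaces: the shift along the tool's x, y, z scaled (see below), then the turn, a rotation vector about the tool's x, y, z scaled (see below), then the opening, from 0 (shut) to 1 (fully open). A call has 1 to 10 rows; each row is the pose to reach, as a shift and turn from the pose commanded when the call began, along the tool's axes at that moment; what a row does not reach only later rows make up. The controller multiplies each number of a shift by 0.8 m and each number of a turn by 0.5 rad. A row lasts 1/8 s, in which the tool goes at most 62.5 mm and 10.7 degrees, less where a joint would pass 70% of its speed; a pose out of reach is approached as far as the arm can. A call with a number of a shift or a turn outside -1 to 1 is refused whole. A call with a gripper value outside its range is refused whole. The fingers move at their own pace and stop on an object; the grip force is fixed at half the most. Time passes only in rows, so rows that repeat a pose let the fingers close. It gives the time, the measured TCP pose, the force, the opening and the grip force at its end, in the units of the state.
- sensors.sense(): the state, without advancing time (a new reading comes with each control period).
- grab_frame(name): name is "side" or "top" or "wrist"; returns (picture, depth): 420x560x3 uint8, red, green, blue; 420x560 float32, m along the optical axis (not along the pixel's ray), 0 where there is no reading.
- camera_model(name): a dict with "camera_matrix" (3x3 intrinsics, pixels), "k1" (the pictures are not rectified: a ray, as slopes to the right and down, at radius r is drawn at 1 + k1 r^2 times it, then the intrinsics apply), "R" (3x3) and "t" (3): a world point X has camera coordinates R X + t; the wrist camera has in their place "hand_eye" (4x4, takes a point from camera to tool coordinates, whose origin is the TCP and whose axes are the flange's). Camera axes: x right, y down, z forward; pixel columns grow to the right and rows downward; lengths in m; the calibration is good to about 2 mm. A picture is of the moment at which its call begins: read the wrist's pose just before it. camera_model takes no time and is no camera call.
- arm.sign_off(): hands the job in; it is judged then, once.
The state is a dict: "t": time; "joint_pos": joint angles; "dq": joint speeds; "effort": joint torques, N m; "eef_pos": TCP position; "eef_rot": TCP orientation; "ft_force": force on the tool from outside, world axes, zero at the start; "moment": the same for the moment, N m; "opening": opening from 0.0 (shut) to 1.0 (fully open); "grip_force": force on a finger pad.
Only numpy, scipy, OpenCV 4.12 (cv2) and the standard library are available. Lean on these libraries where they do the work, as an engineer would, in place of code of your own. Each camera call takes 0.05 s, during which the arm holds its last target. There are 200 camera calls.

### The job

Swing the cooling rest's red arm all the way out until it clicks into its end detent, then lay every welded strut flat across both rails in a pair of notches, with the end flanges outside the rails, and let go of it. With all of them on the rest, twist the timer's orange knob clockwise to its stop and release it, and leave the struts there until the knob has run back to zero. Then lay all the struts flat on the bottom of the green tray, none on top of another, leaving the arm out and without disturbing the brush, the jar or the magnetic square.

Things in the scene. Friction and masses are not known exactly. Their poses are not given: they have to be found in the camera images.
- rest: cooling rest, bolted down: blue base plate 250 x 130 x 8, origin under its centre at bench level, x axis along its rails. Notched rails, 12 wide, notch floors 85 up: a fixed steel one at y = +45, and the red arm, which once swung out lies at y = -45. Open between the rails down to the plate
- rest_mid (a point): midway between the two rails (arm out) at notch-floor height, axes as the rest. Each rail has three notches, 34 wide, at x = -58, 0, +58 of it, between lugs 8 high; a strut's tube drops into a pair of them, its length along y, centre 10 above it at y = 0 (19 either way is free before a flange meets a rail)
- rest_rail (a point): floor of the fixed rail's middle notch, axes as the rest; at x = -107 and +107 of it a 12 square end pin stands 25 above this. On the arm the hinge hub (32 across, 22 above it, at x = -103) and the handle (x = +92) bound the space in the same way
- rest_hinge (a point): the upright hinge axis of the red arm, at notch-floor height, at x = -103, y = -45 of the rest; same axes as the rest
- brace (a joint): angle of the red arm: 0 folded (arm along the rest's -y), grows anticlockwise seen from above, 1.57 fully out against its stop (arm along the rest's +x), where a spring plunger drops in behind a nib and holds it. From 1.1 to 1.35 the plunger resists (about 3 N at the handle), past that it drives the arm home; below 1.1 light friction, it stays where left
- brace_handle (a point): black upright round handle on the arm's end, 16 diameter, 45 high (85 to 130 above the bench), 195 from the hinge axis; the point is on its axis, 20 below its top
- knob (a joint): timer knob angle: 0 at rest, grows clockwise seen from above, 1.3 (75 degrees) at its stop; a spring drives it back with up to 0.11 N m, slowed by a damper, so that it runs back in about 6 s when released
- knob_grip (a point): middle of the knob's orange grip bar, on the knob's upright axis: bar 40 long (along this point's x axis, turning with the knob), 14 wide, standing from 22 below to 10 above the point; beneath the bar is a black disc 38 across, its top 22 below the point; the point is 89 above the bench
- timer: grey timer box, fixed, 80 x 80 x 60 high, origin under its centre; the knob is in the middle of its top
- strut1_mid (a point): aluminium square-tube strut, 150 long: tube 20 x 20 with a 46 x 46 x 5 steel flange welded square on each end (140 between the flanges), copper tint by the welds; 0.32 kg. All are alike; one may be absent (None). Point at its centre, 23 above the surface its flanges stand on; x axis along its length; tube clear to grip across its middle
- strut2_mid (a point): aluminium square-tube strut, 150 long: tube 20 x 20 with a 46 x 46 x 5 steel flange welded square on each end (140 between the flanges), copper tint by the welds; 0.32 kg. All are alike; one may be absent (None). Point at its centre, 23 above the surface its flanges stand on; x axis along its length; tube clear to grip across its middle
- strut3_mid (a point): aluminium square-tube strut, 150 long: tube 20 x 20 with a 46 x 46 x 5 steel flange welded square on each end (140 between the flanges), copper tint by the welds; 0.32 kg. All are alike; one may be absent (None). Point at its centre, 23 above the surface its flanges stand on; x axis along its length; tube clear to grip across its middle
- mat: black welding mat, 200 x 180 x 3, fixed, origin under its centre; the struts start on it, side by side with their lengths roughly along its y axis, 62 apart along its x axis. It may lie left or right of the rest
- tray: green open tray, fixed, 210 (x) x 190 (y) x 30 high outside, walls and bottom 5 thick, origin under its centre; three struts fit side by side with their lengths along y, centres at x = -53, 0, +53, and then stand with their centres 28 above the bench. It lies on the other side of the rest from the mat
- brush_grip (a point): bystander: wire hand brush lying on the bench, leave it alone; point on its handle
- flux_mid (a point): bystander: white jar with a red cap, 56 across, 75 high, leave it alone; point at its centre
- square_mid (a point): bystander: red L-shaped magnetic welding square, 90 x 90 x 30, leave it alone; point at half its height
Things that resemble listed ones, but are neither listed nor needed, are in the scene too. What is shaped like the part that bears strut1_mid but black or brown is not meant.

How it is judged:
By the outcome, as a careful person would: the job done as asked, in the order asked, and still so for the second after the job is handed in, with the robot touching nothing.
Of strut1, strut2, strut3 only 2 to 3 are there at a start; the rules pass over those that are not, and their reading is None.
At some moment in a run one of strut1, strut2, strut3 may be knocked a few centimetres aside while the robot is not near it.
Once in a run the grip may slacken for a moment while it holds something.
It also fails if it takes over 210 s, if anything falls off the work surface, if the arm or the gripper's body presses on something with over 40 N, if the wrist force passes 120 N, or if a joint passes its speed limit or range.

## Working session

There is one attempt and no reset: what is moved stays moved. The work goes in short steps, Python scripts to look and compute and a tool call to move; the robot and the scene stay as the last step left them, time stands still between calls to the robot, and variables do not carry over. Pictures are saved under pics/ and viewed, at most 21 in all, crops included, and the job is handed in when it is done.

Besides the shell and the picture viewer there is one more tool, called after "Emit:" by a JSON object that holds its "method" and its "body", one argument or row to a line. move_arm: Moves the arm, as the interface text tells. Its arguments: {"type":"object","properties":{"plan":{"type":"string"}},"required":["plan"]}

```bash
ls; mkdir -p pics; cat > h.py <<'E'
import numpy as np, cv2
from workcell import sensors, grab_frame, camera_model, arm
def snap(n,f=None):
    s=sensors.sense(); p,d=grab_frame(n)
    if f: cv2.imwrite('pics/'+f,p[:,:,::-1])
    return s,p,d
def cam(n,s=None):
    m=camera_model(n); K=np.array(m['camera_matrix']); k=m['k1']
    if n=='wrist':
        H=np.array(m['hand_eye']); T=np.eye(4); T[:3,:3]=s['eef_rot']; T[:3,3]=s['eef_pos']
        W=T@H; return K,k,W[:3,:3],W[:3,3]
    R=np.array(m['R']); return K,k,R.T,-R.T@np.array(m['t'])
def rays(c,uv):
    K,k,R,o=c; uv=np.atleast_2d(uv).astype(float)
    q=cv2.undistortPoints(uv.reshape(-1,1,2),K,np.array([k,0,0,0.])).reshape(-1,2)
    return np.c_[q,np.ones(len(q))]@R.T,o
def onplane(c,uv,z):
    d,o=rays(c,uv); return o+d*((z-o[2])/d[:,2])[:,None]
def depthpts(c,uv,dep):
    d,o=rays(c,uv); return o+d*np.asarray(dep).reshape(-1,1)
E
python3 - <<'E'
from h import *
s,p,d=snap('top','top0.png'); snap('side','side0.png'); print({k:np.round(v,3).tolist() for k,v in s.items()})
for n in('top','side'):
    c=cam(n); print(n,c[0].round(1).tolist(),c[1],c[2].round(3).tolist(),c[3].round(3))
E
```

```text
pics
{'t': 0.0, 'joint_pos': [1.142, 0.322, -0.07, 1.452, 0.023, 1.371, -0.057], 'dq': [0.001, 0.002, -0.0, -0.001, -0.001, -0.001, 0.002], 'effort': [-0.0, -49.13, -0.404, -31.253, -0.064, 0.044, 0.0], 'eef_pos': [0.278, -0.587, 0.221], 'eef_rot': [[0.904, 0.428, -0.001], [0.428, -0.904, 0.002], [-0.0, -0.002, -1.0]], 'ft_force': [0.139, 0.366, 0.421], 'moment': [0.035, 0.011, 0.05], 'grip_force': 0.0, 'opening': 1.002}
top [[422.7, 0.0, 287.6], [0.0, 422.7, 211.7], [0.0, 0.0, 1.0]] -0.046136929380969804 [[0.01, -0.998, 0.067], [-1.0, -0.009, 0.011], [-0.01, -0.068, -0.998]] [ 0.401 -0.073  1.261]
side [[402.9, 0.0, 282.0], [0.0, 402.9, 202.4], [0.0, 0.0, 1.0]] -0.11395430628039198 [[-0.993, -0.072, 0.097], [-0.121, 0.615, -0.779], [-0.003, -0.785, -0.619]] [0.379 0.944 0.888]
```

View pics/top0.png

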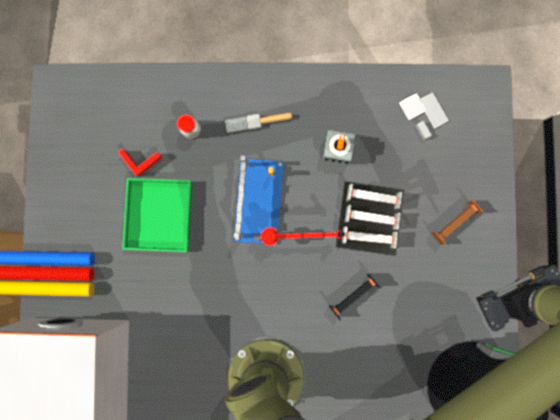

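View pics/side0.png

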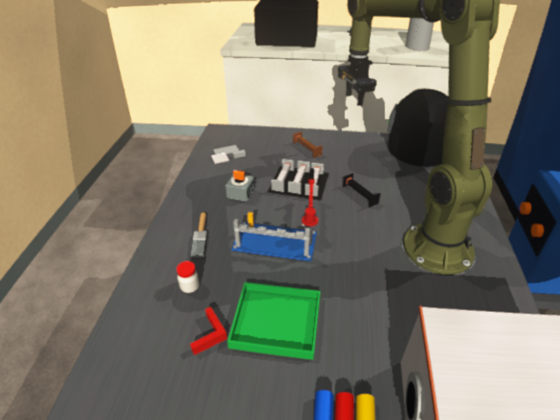

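Candidates for a strut in the top view: white struts at (375,195), (372,218) and (370,240) on the black mat. Look-alikes are a black strut at (355,296) and a brown one at (458,222), neither of them meant. I choose the three white ones. The rest is at (258,201), hinge hub (269,237), folded arm end about (340,235), timer knob (340,143) and tray (157,215).

```bash
python3 - <<'E'
from h import *
p=cv2.imread('pics/top0.png')
cv2.imwrite('pics/crop.png',cv2.resize(p[125:275,225:415],None,fx=4,fy=4,interpolation=cv2.INTER_CUBIC))
c=cam('top')
for n,uv,z in [('hub',(269,237),.107),('handle?',(341,235),.13),('railA',(240,238),.11),('railB',(243,160),.11),('s1',(375,195),.033),('s2',(372,218),.033),('s3',(370,240),.033),('knob',(341,143),.099),('tray',(157,215),.03)]:
    print(n,onplane(c,uv,z).round(3))
m=camera_model('wrist');print(np.round(m['hand_eye'],3).tolist(),np.round(m['camera_matrix'],1).tolist(),m['k1'])
E
```

```text
hub [[ 0.409 -0.01   0.107]]
handle? [[ 0.416 -0.204  0.13 ]]
railA [[0.406 0.069 0.11 ]]
railB [[0.621 0.064 0.11 ]]
s1 [[ 0.535 -0.314  0.033]]
s2 [[ 0.468 -0.305  0.033]]
s3 [[ 0.404 -0.299  0.033]]
knob [[ 0.673 -0.207  0.099]]
tray [[0.471 0.325 0.03 ]]
[[-0.0, -0.965, -0.262, 0.071], [1.0, -0.0, -0.0, -0.0], [0.0, -0.262, 0.965, -0.164], [0.0, 0.0, 0.0, 1.0]] [[372.2, 0.0, 283.7], [0.0, 372.2, 211.9], [0.0, 0.0, 1.0]] -0.10165525085644624
```

View pics/crop.png

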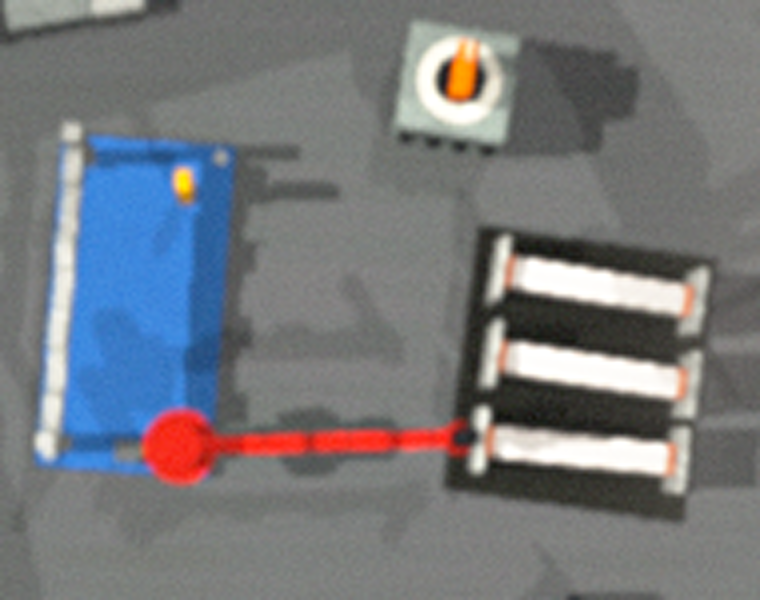

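Emit:
{"method": "move_arm", "body": {
  "plan": "0 0 -0.16 0 0 0 0.5; 0 0 -0.16 0 0 -0.3 0.5; 0.1 -0.09 -0.16 0 0 -0.6 0.5; 0.16 -0.15 -0.16 0 0 -1 0.5; 0.22 -0.21 -0.16 0 0 -1 0.5; 0.28 -0.26 -0.16 0 0 -1 0.5; 0.34 -0.32 -0.16 0 0 -1 0.5; 0.38 -0.36 -0.16 0 0 -1 0.5; 0.38 -0.36 -0.16 0 0 -1 0.5"
}}

```text
t: 1.23
eef_pos: [0.4304, -0.1935, 0.3505]
eef_rot: [[0.585, 0.811, 0.0], [0.811, -0.585, -0.0], [-0.0, 0.0, -1.0]]
ft_force: [1.1, -0.7, -0.3]
opening: 0.5
grip_force: 0.0
```

Emit:
{"method": "move_arm", "body": {
  "plan": "0 0 0 0 0 -0.33 0.5;0 0 0 0 0 -0.66 0.5;0 0 0 0 0 -1 0.5;0 0 0 0 0 -1 0.5"
}}

```text
t: 1.72
eef_pos: [0.4296, -0.1967, 0.3502]
eef_rot: [[0.129, 0.992, -0.001], [0.992, -0.129, 0.0], [0.0, -0.001, -1.0]]
ft_force: [0.3, 0.1, -0.3]
opening: 0.5
grip_force: 0.0
```

```bash
cat >> h.py <<'E'
def go(x,y,z,tooly=None):
    "shift/turn units to world TCP target; tooly=heading of tool y (deg)"
    s=sensors.sense(); R=np.array(s['eef_rot']); e=R.T@(np.array([x,y,z])-s['eef_pos'])/0.8
    h=np.degrees(np.arctan2(R[1,1],R[0,1])); w=0
    if tooly is not None: w=-np.radians((tooly-h+90)%180-90)/0.5
    tilt=R.T@np.cross(R[:,2],[0,0,-1])/0.5
    print('shift',e.round(3),'turn',(tilt+[0,0,w]).round(3),'heading',h.round(1),'pos',np.round(s['eef_pos'],4),'op',round(s['opening'],3),'t',round(s['t'],1),'F',np.round(s['ft_force'],1),'q7',round(s['joint_pos'][6],2))
E
python3 - <<'E'
from h import *
s,p,d=snap('wrist','w1.png'); go(.42,-.2,.2,0)
E
```

```text
shift [-0.006 -0.011  0.188] turn [-0.001 -0.    -0.262] heading -7.5 pos [ 0.4296 -0.1967  0.3503] op 0.502 t 1.8 F [ 0.6 -0.3  0.8] q7 0.28
```

View pics/w1.png

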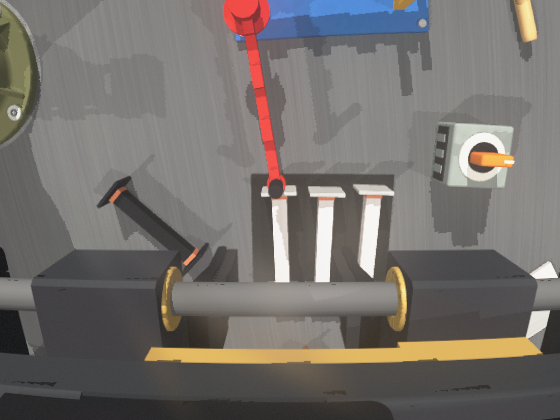

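The wrist view shows the black handle top at (276,187), the hub at about (246,8), knob bar (490,159), and the struts' near flanges at (279,191), (326,192), (373,190).

```bash
python3 - <<'E'
from h import *
s=sensors.sense(); c=cam('wrist',s)
for n,uv,z in [('handle',(276.5,187),.13),('hub',(246,7),.107),('knobL',(472,158),.099),('knobR',(513,161),.099)]: print(n,onplane(c,uv,z).round(4))
p=cv2.imread('pics/w1.png')
cv2.imwrite('pics/c1.png',cv2.resize(p[150:300,230:420],None,fx=4,fy=4,interpolation=cv2.INTER_CUBIC))
h=onplane(c,(276.5,187),.13)[0]; go(h[0],h[1],.2,0)
E
```

```text
handle [[ 0.4208 -0.2013  0.13  ]]
hub [[ 0.4142 -0.0164  0.107 ]]
knobL [[ 0.6456 -0.2022  0.099 ]]
knobR [[ 0.6961 -0.2115  0.099 ]]
shift [-0.007 -0.01   0.188] turn [-0.001 -0.    -0.262] heading -7.5 pos [ 0.4296 -0.1967  0.3503] op 0.502 t 1.8 F [ 0.6 -0.3  0.8] q7 0.28
```

View pics/c1.png

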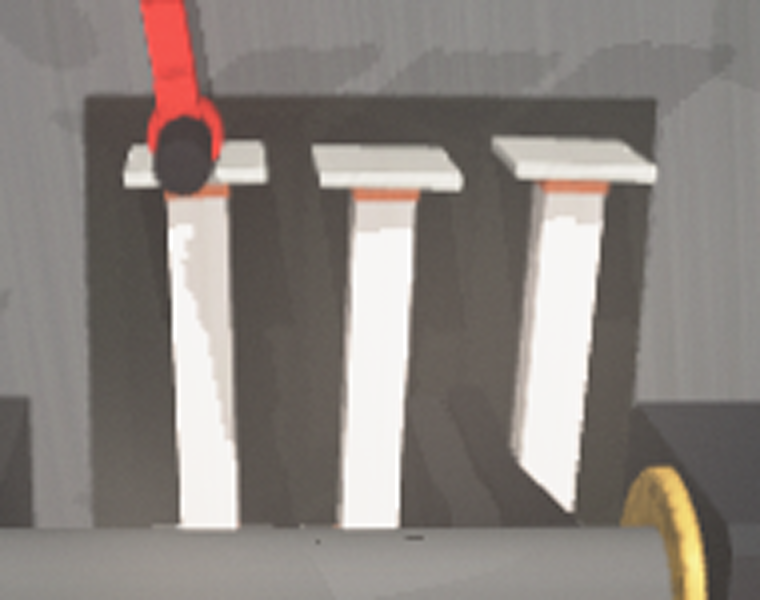

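Emit:
{"method": "move_arm", "body": {
  "plan": "-0.007 -0.01 0.06 0 0 -0.3 0.5;-0.007 -0.01 0.13 0 0 -0.3 0.5;-0.007 -0.01 0.19 0 0 -0.3 0.5;-0.007 -0.01 0.19 0 0 -0.3 0.45"
}}

```text
t: 2.28
eef_pos: [0.4184, -0.2002, 0.1953]
eef_rot: [[-0.02, 1.0, -0.007], [1.0, 0.02, 0.004], [0.004, -0.007, -1.0]]
ft_force: [-1.2, 0.1, 1.2]
opening: 0.472
grip_force: 0.0
```

```bash
python3 - <<'E'
from h import *
s,p,d=snap('wrist','w2.png'); go(.421,-.201,.1,0)
c=cam('wrist',s)
hsv=cv2.cvtColor(p,cv2.COLOR_RGB2HSV)
m=((hsv[...,0]<8)|(hsv[...,0]>172))&(hsv[...,1]>150)&(hsv[...,2]>100)
v,u=np.nonzero(m); dd=d[v,u]; P=depthpts(c,np.c_[u,v],dd)
k=(dd>0)&(P[:,2]>.07); P=P[k]; print(len(P),P.min(0),P.max(0))
E
```

```text
shift [-0.     0.001  0.123] turn [-0.004 -0.003  0.04 ] heading 1.2 pos [ 0.4204 -0.2011  0.1982] op 0.466 t 2.3 F [ 0.6 -0.4  0.4] q7 0.43
3626 [ 0.40776995 -0.21052439  0.07485913] [ 0.42906982 -0.05318156  0.10828446]
```

View pics/w2.png

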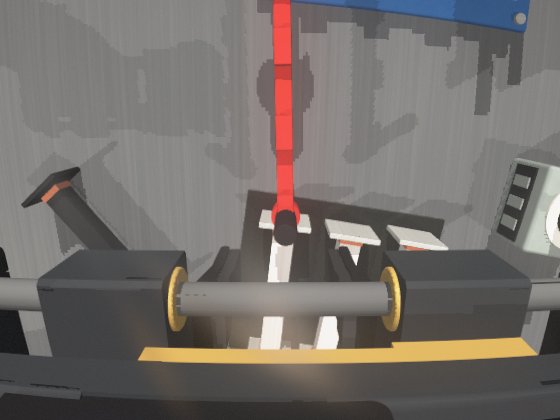

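Emit:
{"method": "move_arm", "body": {
  "plan": "0 0 0.06 0 0 0.03 0.42;0 0 0.12 0 0 0.03 0.4;0 0 0.121 0 0 0.03 0.3;0 0 0.121 0 0 0.03 0.3;0 0 0.121 0 0 0.03 0.3"
}}

```text
t: 2.95
eef_pos: [0.4232, -0.2024, 0.1046]
eef_rot: [[-0.007, 1.0, 0.004], [1.0, 0.007, -0.003], [-0.003, 0.004, -1.0]]
ft_force: [-0.0, -0.6, -0.0]
opening: 0.304
grip_force: 0.0
```

Emit:
{"method": "move_arm", "body": {
  "plan": "0.001 0.02 0 0 0 -0.167 0.3;0.003 0.04 0 0 0 -0.333 0.3;0.008 0.06 0 0 0 -0.5 0.3;0.014 0.08 0 0 0 -0.667 0.3;0.021 0.099 0 0 0 -0.833 0.3;0.03 0.117 0 0 0 -1 0.3;0.03 0.117 0 0 0 -1 0.3"
}}

```text
t: 3.82
eef_pos: [0.5163, -0.1763, 0.1034]
eef_rot: [[-0.486, 0.874, 0.003], [0.874, 0.486, -0.001], [-0.002, 0.002, -1.0]]
ft_force: [-1.0, -0.7, -0.5]
opening: 0.298
grip_force: 0.0
```

```bash
cat > loc.py <<'E'
from h import *
def red(s,p,d):
    c=cam('wrist',s); hsv=cv2.cvtColor(p,cv2.COLOR_RGB2HSV)
    m=((hsv[...,0]<8)|(hsv[...,0]>172))&(hsv[...,1]>150)&(hsv[...,2]>100)
    v,u=np.nonzero(m); dd=d[v,u]; P=depthpts(c,np.c_[u,v],dd); return P[(dd>0)&(P[:,2]>.08)]
E
python3 - <<'E'
from loc import *
s,p,d=snap('wrist','w3.png'); go(.421,-.201,.1)
P=red(s,p,d); f=cv2.fitLine(P[:,:2].astype(np.float32),cv2.DIST_L2,0,.01,.01).ravel(); print(len(P),f,np.degrees(np.arctan2(f[1],f[0])))
hub=P[P[:,2]>.1]; print(hub.mean(0) if len(hub) else 0)
E
```

```text
shift [ 0.031 -0.118  0.004] turn [ 0.002  0.003 -0.   ] heading 29.0 pos [ 0.5153 -0.1769  0.103 ] op 0.299 t 3.9 F [-0.5  0.1 -0.1] q7 0.69
6388 [ 0.5302781  -0.84782374  0.48094034 -0.12297389] -57.97575
0
```

Emit:
{"method": "move_arm", "body": {
  "plan": "0.001 0.02 0 0 0 -0.167 0.3;0.003 0.04 0 0 0 -0.333 0.3;0.008 0.06 0 0 0 -0.5 0.3;0.014 0.08 0 0 0 -0.667 0.3;0.021 0.099 0 0 0 -0.833 0.3;0.03 0.117 0 0 0 -1 0.3;0.03 0.117 0 0 0 -1 0.3"
}}

```text
t: 4.75
eef_pos: [0.5849, -0.1098, 0.1024]
eef_rot: [[-0.845, 0.535, 0.001], [0.535, 0.845, -0.0], [-0.001, 0.0, -1.0]]
ft_force: [-0.1, -0.4, -0.2]
opening: 0.299
grip_force: 0.0
```

```bash
python3 - <<'E'
from loc import *
s,p,d=snap('wrist','w4.png'); go(.421,-.201,.1)
P=red(s,p,d); f=cv2.fitLine(P[:,:2].astype(np.float32),cv2.DIST_L2,0,.01,.01).ravel(); print(len(P),f,np.degrees(np.arctan2(f[1],f[0])))
hub=P[P[:,2]>.1]; print(len(hub),hub.mean(0) if len(hub) else 0)
E
```

```text
shift [ 0.112 -0.205  0.003] turn [-0.001  0.001  0.   ] heading 57.6 pos [ 0.5845 -0.1109  0.1022] op 0.3 t 4.8 F [ 0.2 -0.5  0.2] q7 0.99
6243 [ 0.8600176  -0.51026434  0.52656114 -0.07975621] -30.681437
0 0
```

View pics/w4.png

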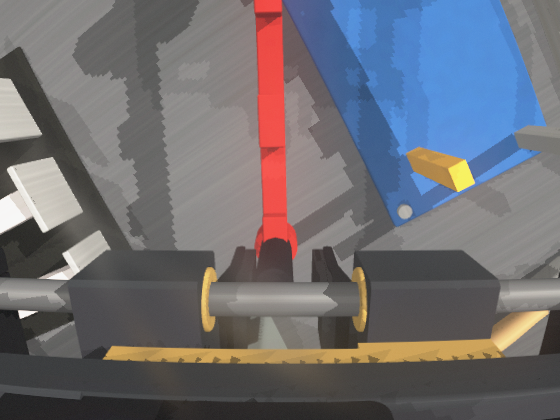

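The handle is caged between the fingers, and the arm is at about -31°. The yellow stop block stands at (440,168).

Emit:
{"method": "move_arm", "body": {
  "plan": "0.001 0.02 0 0 0 -0.167 0.3;0.003 0.04 0 0 0 -0.333 0.3;0.008 0.06 0 0 0 -0.5 0.3;0.014 0.08 0 0 0 -0.667 0.3;0.021 0.099 0 0 0 -0.833 0.3;0.03 0.117 0 0 0 -1 0.3;0.03 0.117 0 0 0 -1 0.3"
}}

```text
t: 5.68
eef_pos: [0.6141, -0.0197, 0.1018]
eef_rot: [[-0.998, 0.067, -0.0], [0.067, 0.998, -0.001], [0.0, -0.001, -1.0]]
ft_force: [0.2, -1.0, 0.0]
opening: 0.301
grip_force: 0.0
```

```bash
python3 - <<'E'
from loc import *
s,p,d=snap('wrist','w5.png'); go(.421,-.201,.1)
P=red(s,p,d); f=cv2.fitLine(P[:,:2].astype(np.float32),cv2.DIST_L2,0,.01,.01).ravel(); print(len(P),f,np.degrees(np.arctan2(f[1],f[0])))
E
```

```text
shift [ 0.226 -0.243  0.002] turn [-0.001 -0.    -0.   ] heading 86.1 pos [ 0.6142 -0.0196  0.1018] op 0.302 t 5.7 F [-0.3 -0.3 -0.5] q7 1.28
6089 [ 0.9979285  -0.06433249  0.54698473 -0.01995178] -3.6885278
```

View pics/w5.png

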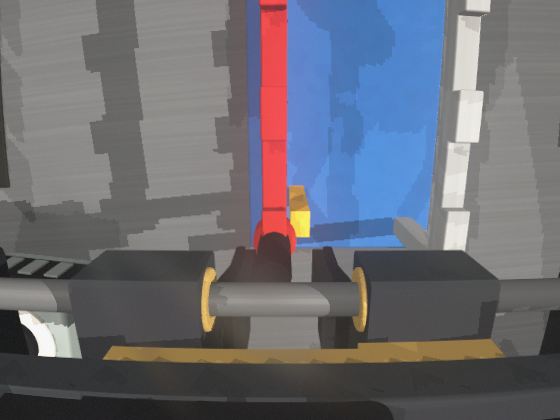

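Emit:
{"method": "move_arm", "body": {
  "plan": "0 0.005 0 0 0 0 0.3;0 0.01 0 0 0 0 0.3;0 0.015 0 0 0 0 0.3;0 0.015 0 0 0 0 0.3"
}}

```text
t: 6.22
eef_pos: [0.6144, -0.019, 0.1015]
eef_rot: [[-0.997, 0.074, -0.003], [0.074, 0.997, -0.015], [0.002, -0.015, -1.0]]
ft_force: [-1.9, -18.6, 2.9]
opening: 0.304
grip_force: 8.8
```

```bash
python3 - <<'E'
from loc import *
s,p,d=snap('wrist','w6.png'); go(.6142,-.0196,.1)
P=red(s,p,d); f=cv2.fitLine(P[:,:2].astype(np.float32),cv2.DIST_L2,0,.01,.01).ravel(); print(len(P),f,np.degrees(np.arctan2(f[1],f[0])))
E
```

```text
shift [ 0.    -0.001  0.002] turn [-0.03  -0.004  0.   ] heading 85.8 pos [ 0.6144 -0.019   0.1016] op 0.306 t 6.3 F [ -3.7 -17.1   2.8] q7 1.26
6161 [ 0.9980473  -0.06246326  0.5469756  -0.01978828] -3.5812128
```

Emit:
{"method": "move_arm", "body": {
  "plan": "0 -0.008 0 0 0 0 0.3;0 -0.015 0 0 0 0 0.4;0 -0.015 -0.03 0 0 0 0.5;0 -0.015 -0.1 0 0 0 0.5;0 0 -0.17 0 0 0 0.5;0 0.03 -0.23 0 0 0 0.5;0 0.05 -0.3 0 0 0 0.5;0 0.05 -0.3 0 0 0 0.5;0 0.05 -0.3 0 0 0 0.5"
}}

```text
t: 7.4
eef_pos: [0.6176, 0.034, 0.3413]
eef_rot: [[-0.998, 0.063, -0.0], [0.063, 0.998, 0.0], [0.0, 0.0, -1.0]]
ft_force: [-0.1, -0.6, -0.4]
opening: 0.495
grip_force: 0.0
```

```bash
python3 - <<'E'
from loc import *
s,p,d=snap('wrist','w7.png'); go(.6142,-.0196,.1)
P=red(s,p,d); f=cv2.fitLine(P[:,:2].astype(np.float32),cv2.DIST_L2,0,.01,.01).ravel(); print(len(P),f,np.degrees(np.arctan2(f[1],f[0])))
t=P[P[:,2]>.1];print(len(t),t.mean(0),np.percentile(P[:,2],[1,50,99]))
E
```

```text
shift [-0.001 -0.066  0.3  ] turn [-0.    -0.004  0.   ] heading 86.3 pos [0.6173 0.0334 0.3404] op 0.502 t 7.5 F [-0.4 -0.2 -0.2] q7 1.26
1986 [ 0.99803346 -0.06268337  0.5120676  -0.01683433] -3.5938482
0 [nan nan nan] [0.08104939 0.08742986 0.0961358 ]<stdin>:4: RuntimeWarning: Mean of empty slice.
  ret = um.true_divide(
```

View pics/w7.png

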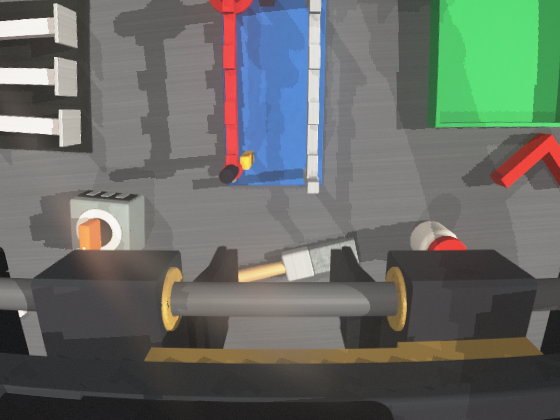

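The arm is out, parallel to the fixed rail, with its black handle at (229,172). The fixed rail's end pin is at (313,187), and the tray is at the upper right.

```bash
python3 - <<'E'
from h import *
s=sensors.sense(); c=cam('wrist',s); p=cv2.imread('pics/w7.png')[:,:,::-1]; 
_,d=grab_frame('wrist')
v,u=np.mgrid[0:420,0:560]; P=depthpts(c,np.c_[u.ravel(),v.ravel()],d.ravel()).reshape(420,560,3)
sat=cv2.cvtColor(p,cv2.COLOR_RGB2HSV)[...,1]
m=(d>0)&(u>295)&(u<330)&(v<198)&(P[...,2]>.08)&(P[...,2]<.125)
R=P[m]; f=cv2.fitLine(R[:,:2].astype(np.float32),cv2.DIST_L2,0,.01,.01).ravel(); yaw=np.arctan2(f[1],f[0]); yaw=(yaw+np.pi/2)%np.pi-np.pi/2
print(len(R),f,np.degrees(yaw))
ax=np.array([np.cos(yaw),np.sin(yaw)]); t=R[:,:2]@ax; n=R[:,:2]@[-ax[1],ax[0]]
print('n med',np.median(n),np.percentile(n,[3,97]))
for a in np.arange(t.min(),t.max(),.005):
    q=R[(t>=a)&(t<a+.005),2]; 
    if len(q): print(round(a,3),np.round(np.percentile(q,90),4),end='; ')
print('\npin',onplane(c,(313.5,187),.11),'handle',onplane(c,(229,172),.13))
E
```

```text
2255 [ 0.9976985  -0.06780634  0.53098345  0.07093641] -3.888003
n med 0.10672949252004545 [0.10107624 0.11272621]
0.425 0.096; 0.43 0.0957; 0.435 0.0957; 0.44 0.0884; 0.445 0.0874; 0.45 0.088; 0.455 0.0877; 0.46 0.0875; 0.465 0.0876; 0.47 0.0949; 0.475 0.0953; 0.48 0.0956; 0.485 0.0952; 0.49 0.0959; 0.495 0.0952; 0.5 0.0879; 0.505 0.0874; 0.51 0.0875; 0.515 0.0873; 0.52 0.0877; 0.525 0.0878; 0.53 0.0955; 0.535 0.0957; 0.54 0.0954; 0.545 0.0956; 0.55 0.0956; 0.555 0.0875; 0.56 0.0877; 0.565 0.0878; 0.57 0.0874; 0.575 0.0875; 0.58 0.0877; 0.585 0.0948; 0.59 0.0958; 0.595 0.0954; 0.6 0.0958; 0.605 0.0955; 0.61 0.111; 0.615 0.1123; 0.62 0.1123; 0.625 0.112; 
pin [[0.62601332 0.0648487  0.11      ]] handle [[ 0.60091932 -0.02140019  0.13      ]]
```

Emit:
{"method": "move_arm", "body": {
  "plan": "0.02 -0.06 0 0 0 0.2 0.5;0.04 -0.13 0 0 0 0.4 0.5;0.06 -0.2 0 0 0 0.6 0.5;0.08 -0.27 0 0 0 0.8 0.5;0.1 -0.34 0 0 0 1 0.5;0.12 -0.41 0 0 0 1 0.5;0.14 -0.48 0 0 0 1 0.5;0.15 -0.51 0 0 0 1 0.5;0.15 -0.51 0 0 0 1 0.5"
}}

```text
t: 8.62
eef_pos: [0.4696, -0.3688, 0.3396]
eef_rot: [[-0.842, 0.54, -0.003], [0.54, 0.842, 0.002], [0.003, 0.0, -1.0]]
ft_force: [-0.2, 0.6, -0.5]
opening: 0.501
grip_force: 0.0
```

Emit:
{"method": "move_arm", "body": {
  "plan": "0 0 0 0 0 0.35 0.5;0 0 0 0 0 0.7 0.5;0 0 0 0 0 1 0.5;0 0 0 0 0 1 0.5"
}}

```text
t: 9.12
eef_pos: [0.4727, -0.3641, 0.3411]
eef_rot: [[-0.489, 0.872, -0.001], [0.872, 0.489, 0.001], [0.001, 0.0, -1.0]]
ft_force: [-0.1, 0.1, 0.1]
opening: 0.505
grip_force: 0.0
```

Emit:
{"method": "move_arm", "body": {
  "plan": "0 0 0 0 0 0.35 0.5;0 0 0 0 0 0.7 0.5;0 0 0 0 0 1 0.5;0 0 0 0 0 1 0.5;0 0 0 0 0 1 0.5"
}}

```text
t: 9.75
eef_pos: [0.4722, -0.3654, 0.3416]
eef_rot: [[-0.011, 1.0, -0.0], [1.0, 0.011, 0.0], [0.0, -0.0, -1.0]]
ft_force: [0.2, -0.4, 0.4]
opening: 0.502
grip_force: 0.0
```

```bash
cat > st.py <<'E'
from h import *
def struts(cname,fn=None,zlo=.02,zhi=.055,zt=.036,box=None):
    s,p,d=snap(cname,fn); c=cam(cname,s)
    v,u=np.mgrid[0:420,0:560]; P=depthpts(c,np.c_[u.ravel(),v.ravel()],d.ravel()).reshape(420,560,3)
    g=p.astype(int); white=(g.min(2)>130)&(g.max(2)-g.min(2)<45)
    m=white&(d>0)&(P[...,2]>zlo)&(P[...,2]<zhi)
    if box: m&=(P[...,0]>box[0])&(P[...,0]<box[1])&(P[...,1]>box[2])&(P[...,1]<box[3])
    m=cv2.morphologyEx(m.astype(np.uint8),cv2.MORPH_CLOSE,np.ones((5,5)))
    n,l,st,_=cv2.connectedComponentsWithStats(m)
    out=[]
    for i in range(1,n):
        if st[i,4]<150: continue
        q=P[(l==i)&(d>0)&(P[...,2]>zlo)][:,:2].astype(np.float32)
        r=cv2.minAreaRect(q); b=cv2.boxPoints(r)
        e=[(b[1]-b[0]),(b[2]-b[1])]; e=max(e,key=np.linalg.norm)
        h=np.degrees(np.arctan2(e[1],e[0]))%180
        zz=P[(l==i)&(d>0)][:,2]
        print(cname,'c',np.round(r[0],4),'size',np.round(r[1],3),'long axis heading',round(h,1),'z',np.round(np.percentile(zz,[5,50,95]),3),'n',st[i,4])
        out.append((r[0],h))
    return out
E
python3 - <<'E'
from st import *
struts('wrist','w8.png'); go(.47,-.37,.34,0); struts('top',box=(.3,.65,-.42,-.2))
E
```

```text
wrist c [ 0.4184 -0.2265] size [0.005 0.045] long axis heading 173.8 z [0.045 0.05  0.052] n 199
wrist c [ 0.4803 -0.2356] size [0.006 0.046] long axis heading 171.5 z [0.045 0.05  0.052] n 204
wrist c [ 0.5426 -0.2408] size [0.006 0.047] long axis heading 171.2 z [0.038 0.05  0.052] n 226
wrist c [ 0.4116 -0.2985] size [0.126 0.021] long axis heading 84.4 z [0.036 0.038 0.039] n 1742
wrist c [ 0.4683 -0.3127] size [0.137 0.045] long axis heading 81.9 z [0.036 0.038 0.05 ] n 1938
wrist c [ 0.5305 -0.318 ] size [0.137 0.046] long axis heading 80.5 z [0.03  0.038 0.05 ] n 2049
wrist c [ 0.4053 -0.3691] size [0.008 0.045] long axis heading 174.0 z [0.025 0.049 0.052] n 247
wrist c [ 0.7351 -0.4663] size [0.052 0.021] long axis heading 27.5 z [0.02  0.021 0.023] n 403
shift [-0.005 -0.003  0.002] turn [-0.    -0.     0.021] heading 0.6 pos [ 0.4721 -0.3656  0.3416] op 0.5 t 9.8 F [-0.3 -0.1 -0.4] q7 0.57
top c [ 0.5325 -0.3108] size [0.151 0.044] long axis heading 81.3 z [0.027 0.036 0.049] n 451
top c [ 0.4409 -0.3012] size [0.152 0.108] long axis heading 82.3 z [0.028 0.036 0.049] n 904
```

View pics/w8.png

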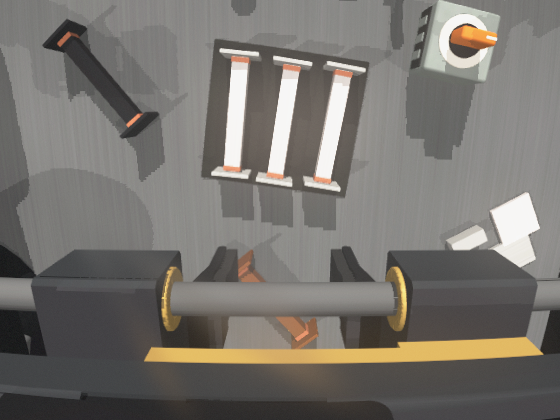

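The three white struts lie on the mat at (237,110), (285,120) and (333,125). The brown and black ones at (275,300) and (100,75) are the decoys. I'll grasp the right-hand one, C, first.

Emit:
{"method": "move_arm", "body": {
  "plan": "0.06 0.07 0.02 0 0 0.33 0.5;0.066 0.073 0.1 0 0 0.33 0.5;0.066 0.073 0.17 0 0 0.33 0.5;0.066 0.073 0.24 0 0 0.33 0.5;0.066 0.073 0.31 0 0 0.33 0.5;0.066 0.073 0.37 0 0 0.33 0.5;0.066 0.073 0.4 0 0 0.33 0.5;0.066 0.073 0.412 0 0 0.33 0.5;0.066 0.073 0.412 0 0 0.33 0.5"
}}

```text
t: 10.98
eef_pos: [0.5301, -0.3128, 0.0122]
eef_rot: [[0.157, 0.988, -0.0], [0.988, -0.157, 0.0], [0.0, -0.0, -1.0]]
ft_force: [0.1, -0.4, 0.1]
opening: 0.504
grip_force: 0.0
```

Emit:
{"method": "move_arm", "body": {
  "plan": "0 0 0 0 0 0 0.1;0 0 0 0 0 0 0.1;0 0 0 0 0 0 0.1;0 0 0 0 0 0 0.1;0 0 0 0 0 0 0.1;0 0 -0.03 0 0 0 0.1;0 0 -0.06 0 0 0 0.1"
}}

```text
t: 11.85
eef_pos: [0.5283, -0.312, 0.0589]
eef_rot: [[0.157, 0.988, -0.004], [0.988, -0.157, 0.002], [0.001, -0.004, -1.0]]
ft_force: [0.4, -0.2, -3.8]
opening: 0.226
grip_force: 30.0
```

```bash
python3 - <<'E'
from h import *
go(.531,-.3125,.22,-8.8)
go(.5744,.0236,.22,-3.8)
E
```

```text
shift [ 0.     0.003 -0.201] turn [-0.008 -0.003 -0.009] heading -9.0 pos [ 0.5283 -0.312   0.0589] op 0.226 t 11.8 F [ 0.4 -0.2 -3.8] q7 0.21
shift [ 0.424 -0.01  -0.201] turn [-0.008 -0.003 -0.183] heading -9.0 pos [ 0.5283 -0.312   0.0589] op 0.226 t 11.8 F [ 0.4 -0.2 -3.8] q7 0.21
```

Emit:
{"method": "move_arm", "body": {
  "plan": "0 0 -0.08 0 0 0 0.1;0 0 -0.15 0 0 0 0.1;0 0 -0.2 0 0 0 0.1;0.07 0 -0.2 0 0 -0.1 0.1;0.14 0 -0.2 0 0 -0.18 0.1;0.21 0 -0.2 0 0 -0.18 0.1;0.28 -0.01 -0.2 0 0 -0.18 0.1;0.35 -0.01 -0.2 0 0 -0.18 0.1;0.424 -0.01 -0.2 0 0 -0.18 0.1;0.424 -0.01 -0.2 0 0 -0.18 0.1"
}}

```text
t: 13.1
eef_pos: [0.5741, 0.0313, 0.2192]
eef_rot: [[0.057, 0.998, -0.003], [0.998, -0.057, 0.004], [0.004, -0.003, -1.0]]
ft_force: [0.1, -0.6, -3.0]
opening: 0.225
grip_force: 30.0
```

```bash
python3 - <<'E'
from h import *
snap('wrist','w9.png'); go(.5744,.0236,.083,-3.8)
E
```

```text
shift [-0.004  0.001  0.17 ] turn [-0.006 -0.001  0.009] heading -3.5 pos [0.5742 0.0269 0.2189] op 0.226 t 13.2 F [-0.2 -2.3 -4.5] q7 -0.25
```

View pics/w9.png

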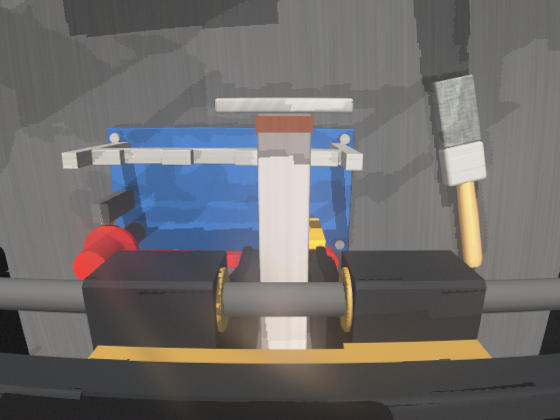

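The strut is held level above the +58 notch, with its far flange well outside the fixed rail. I'll lower it.

Emit:
{"method": "move_arm", "body": {
  "plan": "-0.003 0.001 0.05 0 0 0 0.1;-0.003 0.001 0.1 0 0 0 0.1;-0.003 0.001 0.14 0 0 0 0.1;-0.003 0.001 0.155 0 0 0 0.1;-0.003 0.001 0.165 0 0 0 0.1;-0.003 0.001 0.17 0 0 0 0.1;-0.003 0.001 0.17 0 0 0 0.1"
}}

```text
t: 14.02
eef_pos: [0.5766, 0.0209, 0.0848]
eef_rot: [[0.068, 0.998, 0.001], [0.998, -0.068, -0.0], [-0.0, 0.001, -1.0]]
ft_force: [0.1, -0.2, -3.1]
opening: 0.228
grip_force: 30.0
```

Emit:
{"method": "move_arm", "body": {
  "plan": "0 0 0.003 0 0 0 0.1;0 0 0.005 0 0 0 0.1;0 0 0.005 0 0 0 0.1"
}}

```text
t: 14.4
eef_pos: [0.5768, 0.021, 0.082]
eef_rot: [[0.068, 0.998, 0.001], [0.998, -0.068, -0.001], [-0.001, 0.001, -1.0]]
ft_force: [-3.0, 0.2, 5.3]
opening: 0.225
grip_force: 30.0
```

Contact on the floor. Release and lift.

Emit:
{"method": "move_arm", "body": {
  "plan": "0 0 -0.001 0 0 0 0.25;0 0 -0.001 0 0 0 0.35;0 0 -0.001 0 0 0 0.4;0 0 -0.001 0 0 0 0.4;0 0 -0.05 0 0 0 0.4;0 0 -0.12 0 0 0 0.5;0 0 -0.19 0 0 0 0.5;0 0 -0.26 0 0 0 0.5;0 0 -0.32 0 0 0 0.5;0 0 -0.32 0 0 0 0.5"
}}

```text
t: 15.65
eef_pos: [0.578, 0.0217, 0.3407]
eef_rot: [[0.068, 0.998, 0.008], [0.998, -0.068, -0.0], [0.0, 0.008, -1.0]]
ft_force: [-0.6, 1.1, -0.5]
opening: 0.498
grip_force: 0.0
```

```bash
python3 - <<'E'
from st import *
struts('wrist','w10.png',zlo=.1,zhi=.125); go(.47,-.37,.33,-8); struts('top',box=(.3,.65,-.42,-.2));struts('top','t1.png',zlo=.08,zhi=.13,box=(.3,.7,-.1,.16))
E
```

```text
wrist c [0.5811 0.0943] size [0.005 0.045] long axis heading 176.1 z [0.106 0.119 0.121] n 248
wrist c [0.5761 0.0219] size [0.126 0.02 ] long axis heading 86.1 z [0.105 0.106 0.108] n 2099
wrist c [ 0.5711 -0.0491] size [0.005 0.046] long axis heading 176.0 z [0.102 0.117 0.12 ] n 355
shift [-0.497 -0.1    0.009] turn [ 0.007 -0.     0.144] heading -3.9 pos [0.5769 0.0213 0.3379] op 0.499 t 15.7 F [-0.8 -0.6 -0.8] q7 -0.23
top c [ 0.4407 -0.3012] size [0.153 0.108] long axis heading 82.1 z [0.028 0.036 0.049] n 904
top c [ 0.5718 -0.023 ] size [0.046 0.058] long axis heading 91.0 z [0.092 0.105 0.118] n 193
```

View pics/w10.png

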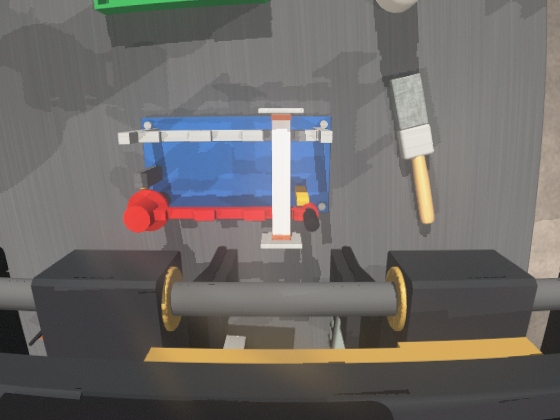

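Strut C is seated in the +58 notches: flat, its flanges at (281,110) and (281,241) outside the rails. Next is the middle strut B.

Emit:
{"method": "move_arm", "body": {
  "plan": "-0.07 -0.02 0 0 0 0 0.5;-0.14 -0.035 0 0 0 0.1 0.5;-0.21 -0.053 0 0 0 0.15 0.5;-0.28 -0.07 0 0 0 0.15 0.5;-0.35 -0.088 0.02 0 0 0.15 0.5;-0.415 -0.106 0.08 0 0 0.15 0.5;-0.419 -0.106 0.15 0 0 0.15 0.5;-0.419 -0.106 0.2 0 0 0.15 0.5;-0.419 -0.106 0.2 0 0 0.15 0.5"
}}

```text
t: 16.92
eef_pos: [0.4654, -0.3059, 0.1711]
eef_rot: [[0.143, 0.99, -0.008], [0.99, -0.143, 0.006], [0.005, -0.009, -1.0]]
ft_force: [0.1, -0.1, 1.0]
opening: 0.5
grip_force: 0.0
```

```bash
python3 - <<'E'
from st import *
struts('wrist','w11.png'); go(.4696,-.307,.012,-8.1)
E
```

```text
wrist c [ 0.4188 -0.2267] size [0.006 0.046] long axis heading 174.2 z [0.038 0.05  0.052] n 433
wrist c [ 0.4802 -0.2357] size [0.006 0.045] long axis heading 171.8 z [0.037 0.05  0.052] n 460
wrist c [ 0.4128 -0.3046] size [0.139 0.03 ] long axis heading 90.0 z [0.026 0.037 0.039] n 3556
wrist c [ 0.4695 -0.3112] size [0.133 0.046] long axis heading 81.3 z [0.035 0.037 0.039] n 3987
shift [-0.     0.003  0.203] turn [-0.008 -0.005 -0.003] heading -8.2 pos [ 0.4675 -0.3068  0.1743] op 0.5 t 17.0 F [ 1.1 -0.3  1.6] q7 0.34
```

Emit:
{"method": "move_arm", "body": {
  "plan": "0 0.002 0.08 0 0 0 0.5;0 0.002 0.15 0 0 0 0.5;0 0.002 0.19 0 0 0 0.5;0 0.002 0.202 0 0 0 0.5;0 0.002 0.202 0 0 0 0.5;0 0.002 0.202 0 0 0 0.1;0 0.002 0.202 0 0 0 0.1;0 0.002 0.202 0 0 0 0.1;0 0.002 0.202 0 0 0 0.1;0 0.002 0.202 0 0 0 0.1"
}}

```text
t: 18.23
eef_pos: [0.4705, -0.3082, 0.0153]
eef_rot: [[0.143, 0.99, 0.0], [0.99, -0.143, -0.001], [-0.001, 0.0, -1.0]]
ft_force: [-1.6, 1.0, 5.8]
opening: 0.228
grip_force: 30.0
```

```bash
python3 - <<'E'
from h import *
go(.5165,.0274,.22,-3.8)
E
```

```text
shift [ 0.423 -0.003 -0.256] turn [ 0.001  0.001 -0.154] heading -8.2 pos [ 0.4705 -0.3082  0.0153] op 0.228 t 18.2 F [-1.6  1.   5.8] q7 0.27
```

Emit:
{"method": "move_arm", "body": {
  "plan": "0 0 -0.06 0 0 0 0.1;0 0 -0.13 0 0 0 0.1;0 0 -0.2 0 0 0 0.1;0.04 0 -0.256 0 0 -0.05 0.1;0.11 0 -0.256 0 0 -0.1 0.1;0.18 0 -0.256 0 0 -0.15 0.1;0.25 0 -0.256 0 0 -0.15 0.1;0.32 0 -0.256 0 0 -0.15 0.1;0.39 -0.002 -0.256 0 0 -0.15 0.1;0.423 -0.003 -0.256 0 0 -0.15 0.1"
}}

```text
t: 19.48
eef_pos: [0.5153, 0.0319, 0.2185]
eef_rot: [[0.063, 0.998, -0.001], [0.998, -0.063, 0.001], [0.001, -0.001, -1.0]]
ft_force: [1.0, -1.2, -3.9]
opening: 0.228
grip_force: 30.0
```

```bash
python3 - <<'E'
from st import *
struts('wrist','w12.png',zlo=.1,zhi=.27); go(.5165,.0274,.086,-3.8)
E
```

```text
wrist c [0.5504 0.0999] size [0.009 0.108] long axis heading 170.1 z [0.119 0.253 0.255] n 2532
wrist c [0.517 0.065] size [0.062 0.02 ] long axis heading 86.3 z [0.24  0.241 0.242] n 7472
wrist c [0.5774 0.0384] size [0.093 0.02 ] long axis heading 86.1 z [0.105 0.107 0.108] n 3216
wrist c [0.4132 0.0794] size [0.011 0.013] long axis heading 175.8 z [0.108 0.112 0.113] n 277
wrist c [0.6269 0.0648] size [0.012 0.013] long axis heading 176.7 z [0.108 0.112 0.113] n 283
wrist c [0.5135 0.0099] size [0.017 0.02 ] long axis heading 177.4 z [0.24  0.241 0.242] n 1457
shift [-0.01   0.002  0.166] turn [-0.002 -0.007  0.013] heading -3.4 pos [0.5155 0.0351 0.2186] op 0.224 t 19.5 F [ 0.8  4.  -3.6] q7 -0.21
```

View pics/w12.png

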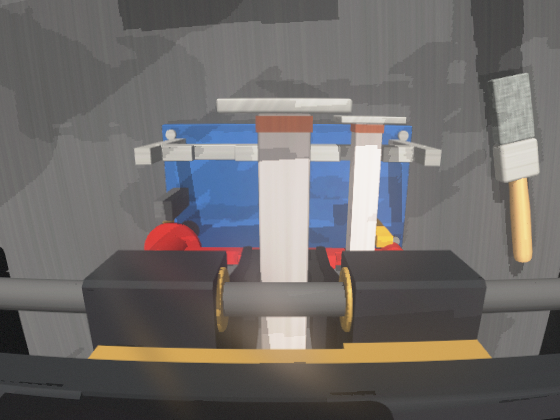

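Strut B hangs level over the middle notch pair, with C seated at (365,190). I'll lower B.

Emit:
{"method": "move_arm", "body": {
  "plan": "0 0 0.04 0 0 0 0.1;0 0 0.09 0 0 0 0.1;0 0 0.13 0 0 0 0.1;0 0 0.15 0 0 0 0.1;0 0 0.16 0 0 0 0.1;0 0 0.166 0 0 0 0.1;0 0 0.166 0 0 0 0.1;0 0 0.169 0 0 0 0.1;0 0 0.169 0 0 0 0.1"
}}

```text
t: 20.65
eef_pos: [0.5164, 0.0273, 0.0844]
eef_rot: [[0.068, 0.998, 0.001], [0.998, -0.068, -0.0], [-0.0, 0.001, -1.0]]
ft_force: [-0.2, -0.8, -4.9]
opening: 0.227
grip_force: 30.0
```

Emit:
{"method": "move_arm", "body": {
  "plan": "0 0 0.002 0 0 0 0.1;0 0 0.004 0 0 0 0.1;0 0 0.004 0 0 0 0.1"
}}

```text
t: 21.02
eef_pos: [0.5165, 0.0273, 0.0842]
eef_rot: [[0.068, 0.998, -0.0], [0.998, -0.068, -0.002], [-0.002, 0.0, -1.0]]
ft_force: [-9.5, -0.7, 18.8]
opening: 0.227
grip_force: 30.0
```

Emit:
{"method": "move_arm", "body": {
  "plan": "0 0 -0.003 0 0 0 0.15;0 0 -0.003 0 0 0 0.35;0 0 -0.003 0 0 0 0.38;0 0 -0.003 0 0 0 0.38;0 0 -0.05 0 0 0 0.4;0 0 -0.12 0 0 0 0.5;0 0 -0.19 0 0 0 0.5;0 0 -0.26 0 0 0 0.5;0 0 -0.32 0 0 0 0.5;0 0 -0.32 0 0 0 0.5"
}}

```text
t: 22.28
eef_pos: [0.5182, 0.0279, 0.3411]
eef_rot: [[0.068, 0.998, 0.008], [0.998, -0.068, -0.0], [0.0, 0.008, -1.0]]
ft_force: [0.3, -0.0, -1.0]
opening: 0.5
grip_force: 0.0
```

```bash
python3 - <<'E'
from st import *
struts('wrist','w13.png',zlo=.1,zhi=.125);  struts('top',box=(.3,.65,-.42,-.2)); go(.412,-.298,.17,-5.6)
E
```

```text
wrist c [0.5212 0.1005] size [0.005 0.045] long axis heading 176.1 z [0.107 0.119 0.121] n 248
wrist c [0.581  0.0946] size [0.005 0.045] long axis heading 176.4 z [0.106 0.119 0.121] n 236
wrist c [0.5159 0.0283] size [0.126 0.02 ] long axis heading 85.7 z [0.105 0.107 0.108] n 2094
wrist c [0.5762 0.0221] size [0.126 0.021] long axis heading 86.4 z [0.105 0.106 0.108] n 2161
wrist c [ 0.5112 -0.0428] size [0.005 0.046] long axis heading 176.4 z [0.102 0.118 0.12 ] n 373
wrist c [ 0.5712 -0.0495] size [0.006 0.046] long axis heading 175.6 z [0.102 0.116 0.12 ] n 322
top c [ 0.4124 -0.2974] size [0.152 0.044] long axis heading 84.8 z [0.031 0.036 0.049] n 442
shift [-0.415 -0.102  0.209] turn [0.001 0.    0.06 ] heading -3.9 pos [0.5163 0.0274 0.3368] op 0.499 t 22.4 F [ 0.2 -0.5 -1.2] q7 -0.19
```

Both are seated. Now A, at (0.412, -0.298).

Emit:
{"method": "move_arm", "body": {
  "plan": "-0.07 -0.017 0 0 0 0 0.5;-0.14 -0.034 0 0 0 0.03 0.5;-0.21 -0.051 0 0 0 0.06 0.5;-0.28 -0.068 0 0 0 0.06 0.5;-0.35 -0.086 0.03 0 0 0.06 0.5;-0.412 -0.102 0.1 0 0 0.06 0.5;-0.415 -0.102 0.17 0 0 0.06 0.5;-0.415 -0.102 0.209 0 0 0.06 0.5;-0.415 -0.102 0.209 0 0 0.06 0.5;-0.415 -0.102 0.209 0 0 0.06 0.5"
}}

```text
t: 23.62
eef_pos: [0.4128, -0.2983, 0.1706]
eef_rot: [[0.097, 0.995, 0.001], [0.995, -0.097, -0.0], [-0.0, 0.001, -1.0]]
ft_force: [-0.3, 0.8, 0.8]
opening: 0.5
grip_force: 0.0
```

```bash
python3 - <<'E'
from st import *
struts('wrist','w14.png'); go(.412,-.298,.014,-5.6)
E
```

```text
wrist c [ 0.4179 -0.2263] size [0.005 0.045] long axis heading 174.4 z [0.038 0.05  0.052] n 457
wrist c [ 0.411  -0.3027] size [0.133 0.046] long axis heading 84.5 z [0.035 0.037 0.039] n 4003
shift [ 0.001 -0.002  0.197] turn [0.004 0.003 0.001] heading -5.6 pos [ 0.4133 -0.2986  0.1714] op 0.501 t 23.7 F [-0.9 -0.6  0.5] q7 0.46
```

Emit:
{"method": "move_arm", "body": {
  "plan": "0.001 -0.001 0.08 0 0 0 0.5;0.001 -0.001 0.15 0 0 0 0.5;0.001 -0.001 0.19 0 0 0 0.5;0.001 -0.001 0.196 0 0 0 0.5;0.001 -0.001 0.196 0 0 0 0.5;0.001 -0.001 0.196 0 0 0 0.1;0.001 -0.001 0.196 0 0 0 0.1;0.001 -0.001 0.196 0 0 0 0.1;0.001 -0.001 0.196 0 0 0 0.1;0.001 -0.001 0.196 0 0 0 0.1"
}}

```text
t: 24.92
eef_pos: [0.4119, -0.2978, 0.0136]
eef_rot: [[0.098, 0.995, 0.001], [0.995, -0.098, -0.001], [-0.001, 0.001, -1.0]]
ft_force: [0.1, 0.3, 5.7]
opening: 0.228
grip_force: 30.0
```

```bash
python3 - <<'E'
from h import *
go(.459,.0313,.22,-3.8)
E
```

```text
shift [ 0.415  0.019 -0.258] turn [ 0.002  0.001 -0.063] heading -5.6 pos [ 0.4119 -0.2978  0.0136] op 0.228 t 24.9 F [0.1 0.3 5.7] q7 0.39
```

Emit:
{"method": "move_arm", "body": {
  "plan": "0 0 -0.06 0 0 0 0.1;0 0 -0.13 0 0 0 0.1;0 0.005 -0.2 0 0 0 0.1;0.04 0.019 -0.258 0 0 -0.03 0.1;0.11 0.019 -0.258 0 0 -0.06 0.1;0.18 0.019 -0.258 0 0 -0.06 0.1;0.25 0.019 -0.258 0 0 -0.06 0.1;0.32 0.019 -0.258 0 0 -0.06 0.1;0.38 0.019 -0.258 0 0 -0.06 0.1;0.415 0.019 -0.258 0 0 -0.06 0.1"
}}

```text
t: 26.18
eef_pos: [0.4579, 0.0345, 0.2182]
eef_rot: [[0.064, 0.998, -0.002], [0.998, -0.064, 0.0], [0.0, -0.002, -1.0]]
ft_force: [0.8, -0.7, -3.8]
opening: 0.229
grip_force: 30.0
```

```bash
python3 - <<'E'
from st import *
struts('wrist','w15.png',zlo=.1,zhi=.27); go(.459,.0313,.0835,-3.8)
E
```

```text
wrist c [0.4916 0.103 ] size [0.006 0.105] long axis heading 175.0 z [0.119 0.255 0.256] n 2403
wrist c [0.5812 0.0942] size [0.005 0.046] long axis heading 175.9 z [0.118 0.12  0.121] n 395
wrist c [0.5175 0.0433] size [0.095 0.021] long axis heading 86.1 z [0.105 0.106 0.108] n 3370
wrist c [0.5774 0.0381] size [0.093 0.021] long axis heading 85.4 z [0.105 0.106 0.108] n 3053
wrist c [0.4596 0.0673] size [0.059 0.02 ] long axis heading 86.3 z [0.241 0.242 0.243] n 7290
wrist c [0.4133 0.0792] size [0.012 0.012] long axis heading 85.7 z [0.107 0.112 0.113] n 289
wrist c [0.6271 0.0648] size [0.013 0.013] long axis heading 178.5 z [0.107 0.111 0.113] n 262
wrist c [0.4563 0.0139] size [0.017 0.02 ] long axis heading 176.3 z [0.241 0.242 0.243] n 1455
shift [-0.009  0.002  0.169] turn [-0.004 -0.006  0.011] heading -3.5 pos [0.4582 0.0383 0.2183] op 0.226 t 26.2 F [ 0.9  4.5 -4.1] q7 -0.15
```

Emit:
{"method": "move_arm", "body": {
  "plan": "0 0 0.04 0 0 0 0.1;0 0 0.09 0 0 0 0.1;0 0 0.13 0 0 0 0.1;0 0 0.15 0 0 0 0.1;0 0 0.16 0 0 0 0.1;0 0 0.168 0 0 0 0.1;0 0 0.168 0 0 0 0.1;0 0 0.171 0 0 0 0.1;0 0 0.171 0 0 0 0.1"
}}

```text
t: 27.35
eef_pos: [0.4593, 0.0314, 0.0828]
eef_rot: [[0.068, 0.998, 0.001], [0.998, -0.068, -0.0], [-0.0, 0.001, -1.0]]
ft_force: [0.3, -0.0, -4.4]
opening: 0.227
grip_force: 30.0
```

Emit:
{"method": "move_arm", "body": {
  "plan": "0 0 0.002 0 0 0 0.1;0 0 0.0035 0 0 0 0.1;0 0 0.0035 0 0 0 0.1"
}}

```text
t: 27.72
eef_pos: [0.4595, 0.0314, 0.0825]
eef_rot: [[0.068, 0.998, -0.0], [0.998, -0.068, -0.002], [-0.002, -0.0, -1.0]]
ft_force: [-9.0, -1.4, 18.4]
opening: 0.229
grip_force: 30.0
```

Emit:
{"method": "move_arm", "body": {
  "plan": "0 0 -0.003 0 0 0 0.15;0 0 -0.003 0 0 0 0.35;0 0 -0.003 0 0 0 0.38;0 0 -0.003 0 0 0 0.38;0 0 -0.05 0 0 0 0.4;0 0 -0.12 0 0 0 0.5;0 0 -0.19 0 0 0 0.5;0 0 -0.26 0 0 0 0.5;0 0 -0.32 0 0 0 0.5;0 0 -0.32 0 0 0 0.5"
}}

```text
t: 28.98
eef_pos: [0.4611, 0.0319, 0.3396]
eef_rot: [[0.068, 0.998, 0.007], [0.998, -0.068, -0.001], [-0.0, 0.007, -1.0]]
ft_force: [-0.0, -1.2, 0.5]
opening: 0.5
grip_force: 0.0
```

```bash
python3 - <<'E'
from st import *
struts('wrist','w16.png',zlo=.1,zhi=.125);  go(.672,-.206,.30,-10)
E
```

```text
wrist c [0.4639 0.1034] size [0.005 0.045] long axis heading 176.1 z [0.118 0.119 0.121] n 272
wrist c [0.5208 0.1006] size [0.005 0.045] long axis heading 176.1 z [0.106 0.119 0.121] n 232
wrist c [0.5805 0.0943] size [0.005 0.045] long axis heading 177.0 z [0.106 0.119 0.121] n 233
wrist c [0.4592 0.0309] size [0.126 0.02 ] long axis heading 86.3 z [0.105 0.107 0.108] n 2077
wrist c [0.5163 0.0284] size [0.126 0.021] long axis heading 86.0 z [0.105 0.107 0.108] n 2190
wrist c [0.5761 0.0223] size [0.125 0.021] long axis heading 86.7 z [0.104 0.106 0.108] n 2165
wrist c [ 0.511  -0.0426] size [0.005 0.046] long axis heading 176.3 z [0.103 0.117 0.12 ] n 331
wrist c [ 0.4544 -0.0407] size [0.006 0.045] long axis heading 176.0 z [0.104 0.118 0.12 ] n 370
wrist c [ 0.5713 -0.0494] size [0.005 0.046] long axis heading 175.9 z [0.102 0.117 0.12 ] n 368
shift [-0.278  0.284  0.047] turn [0.006 0.001 0.213] heading -3.9 pos [0.46   0.0316 0.337 ] op 0.499 t 29.0 F [-0.8 -0.6 -1.2] q7 -0.11
```

View pics/w16.png

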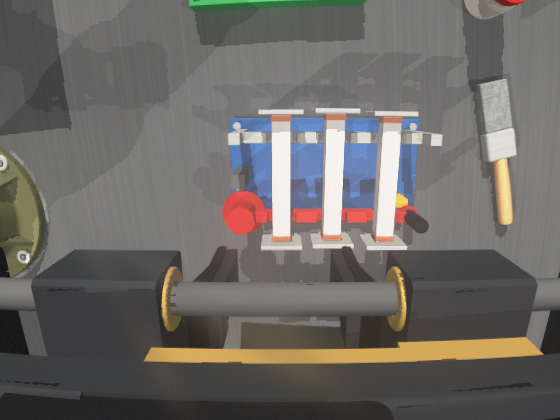

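All three struts lie flat in the notches at (281,180), (334,180) and (388,180), flanges outside the rails, with the arm still out. Next is the knob.

Emit:
{"method": "move_arm", "body": {
  "plan": "-0.03 0.03 0 0 0 -0.2 0.5;-0.08 0.08 0 0 0 -0.4 0.5;-0.13 0.13 0 0 0 -0.6 0.5;-0.18 0.18 0 0 0 -0.8 0.5;-0.23 0.23 0 0 0 -1 0.5;-0.278 0.284 0 0 0 -1 0.5;-0.278 0.284 0 0 0 -1 0.5;-0.278 0.284 0 0 0 -1 0.5"
}}

```text
t: 30.02
eef_pos: [0.6704, -0.2049, 0.3332]
eef_rot: [[-0.42, 0.908, -0.004], [0.908, 0.42, 0.002], [0.004, -0.002, -1.0]]
ft_force: [-0.6, 1.3, 0.0]
opening: 0.5
grip_force: 0.0
```

Emit:
{"method": "move_arm", "body": {
  "plan": "0 0 0 0 0 -0.35 0.5;0 0 0 0 0 -0.7 0.5;0 0 0 0 0 -1 0.5;0 0 0 0 0 -1 0.5"
}}

```text
t: 30.52
eef_pos: [0.6701, -0.2041, 0.3367]
eef_rot: [[-0.803, 0.596, 0.001], [0.596, 0.803, -0.001], [-0.001, -0.0, -1.0]]
ft_force: [0.1, 0.5, 0.9]
opening: 0.501
grip_force: 0.0
```

Emit:
{"method": "move_arm", "body": {
  "plan": "0 0 0.04 0 0 -0.35 0.5;0 0 0.08 0 0 -0.7 0.5;0 0 0.12 0 0 -0.93 0.5;0 0 0.15 0 0 -0.93 0.5;0 0 0.15 0 0 -0.93 0.5"
}}

```text
t: 31.15
eef_pos: [0.6691, -0.2051, 0.214]
eef_rot: [[-0.985, 0.174, -0.004], [0.174, 0.985, 0.0], [0.004, -0.0, -1.0]]
ft_force: [-0.1, 0.0, 0.1]
opening: 0.501
grip_force: 0.0
```

```bash
python3 - <<'E'
from h import *
s,p,d=snap('wrist','w17.png'); c=cam('wrist',s)
hsv=cv2.cvtColor(p,cv2.COLOR_RGB2HSV); m=(hsv[...,0]>5)&(hsv[...,0]<22)&(hsv[...,1]>170)&(hsv[...,2]>100)
v,u=np.nonzero(m&(d>0)); P=depthpts(c,np.c_[u,v],d[v,u]); 
k=(np.abs(P[:,0]-.67)<.05)&(np.abs(P[:,1]+.2)<.05)&(P[:,2]>.095); Q=P[k]
print(len(Q),Q[:,2].min(),Q[:,2].max()); r=cv2.minAreaRect(Q[:,:2].astype(np.float32)); print(r)
b=cv2.boxPoints(r); e=max([b[1]-b[0],b[2]-b[1]],key=np.linalg.norm); print('bar heading',np.degrees(np.arctan2(e[1],e[0])))
h=np.degrees(np.arctan2(e[1],e[0]))
go(r[0][0],r[0][1],.073,h+90)
E
```

```text
Traceback (most recent call last):
  File "h.py", line 20, in depthpts
    d,o=rays(c,uv); return o+d*np.asarray(dep).reshape(-1,1)
        ~~~~^^^^^^
  File "h.py", line 15, in rays
    q=cv2.undistortPoints(uv.reshape(-1,1,2),K,np.array([k,0,0,0.])).reshape(-1,2)
      ~~~~~~~~~~~~~~~~~~~^^^^^^^^^^^^^^^^^^^^^^^^^^^^^^^^^^^^^^^^^^^
cv2.error: OpenCV(4.12.0) /io/opencv/modules/calib3d/src/undistort.dispatch.cpp:347: error: (-215:Assertion failed) CV_IS_MAT(_src) && CV_IS_MAT(_dst) && (_src->rows == 1 || _src->cols == 1) && (_dst->rows == 1 || _dst->cols == 1) && _src->cols + _src->rows - 1 == _dst->rows + _dst->cols - 1 && (CV_MAT_TYPE(_src->type) == CV_32FC2 || CV_MAT_TYPE(_src->type) == CV_64FC2) && (CV_MAT_TYPE(_dst->type) == CV_32FC2 || CV_MAT_TYPE(_dst->type) == CV_64FC2) in function 'cvUndistortPointsInternal'
```

View pics/w17.png

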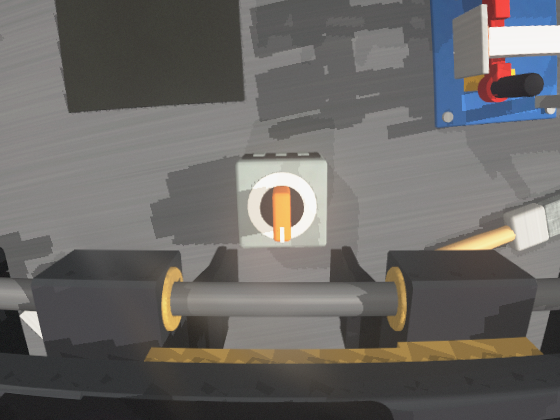

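The bar is at (282,212), lined up with the tool's x axis. The white ring's centre is at about (282,207).

```bash
python3 - <<'E'
from h import *
s=sensors.sense(); c=cam('wrist',s); p=cv2.imread('pics/w17.png')[:,:,::-1]
_,d=grab_frame('wrist')
hsv=cv2.cvtColor(p,cv2.COLOR_RGB2HSV); print(hsv[200,280],hsv[225,280],p[200,280],d[200,280],d[225,282],d[160,245])
m=((hsv[...,0]>3)&(hsv[...,0]<25)&(hsv[...,1]>140)); m[250:]=0;m[:,:240]=0;m[:,330:]=0
v,u=np.nonzero(m); print(u.min(),u.max(),v.min(),v.max(),len(u)); r=cv2.minAreaRect(np.c_[u,v].astype(np.float32)); print(r)
print('ring',onplane(c,(282,207),.06),'bar',onplane(c,(282,209),.099))
w=(p.min(2)>200); w[250:]=0;w[:,:240]=0;w[:,330:]=0; cs,_=cv2.findContours(w.astype(np.uint8),0,1); q=max(cs,key=cv2.contourArea); print('ring ell',cv2.fitEllipse(q))
go(*onplane(c,(282,207),.06)[0][:2],.073,80)
E
```

```text
[ 19 150 247] [ 19 153 247] [247 193 102] 0.2883462 0.2918764 0.31965953
272 290 187 240 843
((281.446533203125, 213.5019073486328), (53.35883331298828, 17.77437973022461), 87.95458984375)
ring [[ 0.67975736 -0.20875221  0.06      ]] bar [[ 0.67156862 -0.20710463  0.099     ]]
ring ell ((287.1816101074219, 200.60726928710938), (59.94204330444336, 83.22843933105469), 48.4852294921875)
shift [-0.011 -0.002  0.18 ] turn [-0.001  0.003 -0.   ] heading 80.0 pos [ 0.6709 -0.2054  0.217 ] op 0.501 t 31.2 F [ 0.1  1.  -0.3] q7 1.45
```

Emit:
{"method": "move_arm", "body": {
  "plan": "-0.007 -0.002 0.05 0 0 -0.07 0.4;-0.007 -0.002 0.1 0 0 -0.07 0.4;-0.007 -0.002 0.15 0 0 -0.07 0.4;-0.007 -0.002 0.175 0 0 -0.07 0.4;-0.007 -0.002 0.178 0 0 -0.07 0.4;-0.007 -0.002 0.178 0 0 -0.07 0.1;-0.007 -0.002 0.178 0 0 -0.07 0;-0.007 -0.002 0.178 0 0 -0.07 0;-0.007 -0.002 0.178 0 0 -0.07 0;-0.007 -0.002 0.178 0 0 -0.07 0"
}}

```text
t: 32.5
eef_pos: [0.6767, -0.2084, 0.0748]
eef_rot: [[-0.99, 0.139, 0.002], [0.139, 0.99, -0.0], [-0.002, -0.0, -1.0]]
ft_force: [-1.4, 0.9, 6.0]
opening: 0.155
grip_force: 30.0
```

Emit:
{"method": "move_arm", "body": {
  "plan": "0 0 0 0 0 0.25 0;0 0 0 0 0 0.5 0;0 0 0 0 0 0.75 0;0 0 0 0 0 1 0;0 0 0 0 0 1 0"
}}

```text
t: 33.12
eef_pos: [0.6768, -0.2083, 0.0748]
eef_rot: [[-0.803, 0.596, 0.002], [0.596, 0.803, -0.001], [-0.002, 0.0, -1.0]]
ft_force: [-0.6, 0.2, 6.1]
opening: 0.162
grip_force: 30.0
```

Emit:
{"method": "move_arm", "body": {
  "plan": "0 0 0 0 0 0.25 0;0 0 0 0 0 0.5 0;0 0 0 0 0 0.75 0;0 0 0 0 0 1 0;0 0 0 0 0 1 0"
}}

```text
t: 33.75
eef_pos: [0.6768, -0.2083, 0.0747]
eef_rot: [[-0.419, 0.908, 0.002], [0.908, 0.419, -0.001], [-0.002, 0.001, -1.0]]
ft_force: [-0.3, 0.0, 5.9]
opening: 0.156
grip_force: 30.0
```

Emit:
{"method": "move_arm", "body": {
  "plan": "0 0 0 0 0 0.2 0;0 0 0 0 0 0.4 0;0 0 0 0 0 0.55 0;0 0 0 0 0 0.65 0;0 0 0 0 0 0.65 0"
}}

```text
t: 34.38
eef_pos: [0.6768, -0.2084, 0.0748]
eef_rot: [[-0.109, 0.994, 0.002], [0.994, 0.109, -0.001], [-0.001, 0.002, -1.0]]
ft_force: [-0.4, 0.1, 4.9]
opening: 0.16
grip_force: 30.0
```

```bash
python3 - <<'E'
from h import *
s=sensors.sense(); print(np.round(s['moment'],3)); go(.6767,-.2084,.074,80)
E
```

```text
[ 0.053 -0.017  0.241]
shift [-0.    -0.     0.001] turn [ 4.000e-03  2.000e-03 -2.575e+00] heading 6.2 pos [ 0.6768 -0.2084  0.0748] op 0.16 t 34.4 F [-0.4  0.1  4.9] q7 0.21
```

Emit:
{"method": "move_arm", "body": {
  "plan": "0 0 0 0 0 0.08 0;0 0 0 0 0 0.15 0;0 0 0 0 0 0.15 0"
}}

```text
t: 34.75
eef_pos: [0.6769, -0.2084, 0.0748]
eef_rot: [[-0.035, 0.999, 0.002], [0.999, 0.035, -0.001], [-0.002, 0.002, -1.0]]
ft_force: [-0.3, -0.1, 5.5]
opening: 0.166
grip_force: 30.0
```

```bash
python3 - <<'E'
from h import *
s=sensors.sense(); print(np.round(s['moment'],3)); go(.6767,-.2084,.074,80)
E
```

```text
[-0.061 -0.024  0.717]
shift [ 0.    -0.     0.001] turn [ 0.004  0.003 -2.722] heading 2.0 pos [ 0.6769 -0.2084  0.0748] op 0.166 t 34.8 F [-0.3 -0.1  5.5] q7 0.14
```

The moment jumped from 0.24 to 0.72 N m, so the knob is at its stop. Release.

Emit:
{"method": "move_arm", "body": {
  "plan": "0 0 0 0 0 -0.1 0.3;0 0 0 0 0 -0.1 0.5;0 0 0 0 0 -0.1 0.5;0 0 -0.04 0 0 -0.1 0.5;0 0 -0.11 0 0 -0.1 0.5;0 0 -0.17 0 0 -0.1 0.5;0 0 -0.17 0 0 -0.1 0.5"
}}

```text
t: 35.62
eef_pos: [0.6785, -0.2086, 0.215]
eef_rot: [[-0.082, 0.997, 0.009], [0.997, 0.082, -0.003], [-0.003, 0.009, -1.0]]
ft_force: [-0.0, -0.3, -0.2]
opening: 0.498
grip_force: 0.0
```

```bash
python3 - <<'E'
from h import *
snap('wrist','w18.png')
s=sensors.sense(); go(.55,-.02,.3,-3.8)
E
```

```text
shift [ 0.248 -0.139 -0.111] turn [0.008 0.003 0.296] heading 4.7 pos [ 0.677  -0.2085  0.2117] op 0.5 t 35.7 F [-0.5  0.4 -0.7] q7 0.22
```

View pics/w18.png

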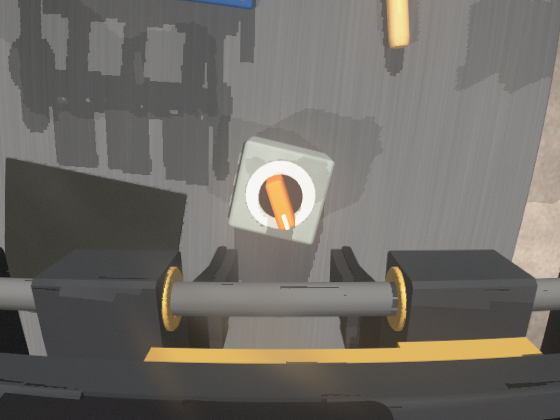

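The knob is running back, its bar now at (281,203). While it runs I'll go and look at the tray.

Emit:
{"method": "move_arm", "body": {
  "plan": "0 0 -0.07 0 0 0 0.5;0 0 -0.14 0 0 0 0.5;0.04 -0.015 -0.172 0 0 0 0.5;0.1 -0.04 -0.172 0 0 0 0.5;0.17 -0.07 -0.172 0 0 0.1 0.5;0.24 -0.1 -0.172 0 0 0.15 0.5;0.31 -0.13 -0.172 0 0 0.15 0.5;0.38 -0.16 -0.172 0 0 0.15 0.5;0.45 -0.19 -0.172 0 0 0.15 0.5;0.53 -0.216 -0.172 0 0 0.15 0.5"
}}

```text
t: 36.92
eef_pos: [0.4692, 0.1964, 0.3452]
eef_rot: [[-0.006, 1.0, -0.002], [1.0, 0.006, -0.001], [-0.001, -0.002, -1.0]]
ft_force: [0.6, 0.1, 0.2]
opening: 0.498
grip_force: 0.0
```

```bash
python3 - <<'E'
from h import *
s,p,d=snap('wrist','w19.png'); c=cam('wrist',s)
v,u=np.mgrid[0:420,0:560]; P=depthpts(c,np.c_[u.ravel(),v.ravel()],d.ravel()).reshape(420,560,3)
g=p.astype(int); m=(g[...,1]>g[...,0]+50)&(g[...,1]>g[...,2]+50)&(d>0)
for lo,hi in((.022,.04),(-.005,.015)):
    Q=P[m&(P[...,2]>lo)&(P[...,2]<hi)]; r=cv2.minAreaRect(Q[:,:2].astype(np.float32)); print(len(Q),r,np.median(Q[:,2]))
go(.47,.2,.35)
def knob():
    s,p,d=snap('top','tk.png'); c=cam('top'); hsv=cv2.cvtColor(p,cv2.COLOR_RGB2HSV)
    for im in(p,cv2.imread('pics/top0.png')[:,:,::-1]):
        hsv=cv2.cvtColor(np.ascontiguousarray(im),cv2.COLOR_RGB2HSV)
        m=((hsv[...,0]>3)&(hsv[...,0]<25)&(hsv[...,1]>120)); m[:125]=0;m[165:]=0;m[:,:318]=0;m[:,362:]=0
        v,u=np.nonzero(m); X=np.c_[u,v].astype(float); w=np.linalg.eigh(np.cov(X.T)); print('knob img axis deg',np.degrees(np.arctan2(w[1][1,1],w[1][0,1]))%180,len(X),X.mean(0))
knob()
E
```

```text
1946 ((0.47196465730667114, 0.31806308031082153), (0.17228293418884277, 0.21067358553409576), 88.49260711669922) 0.031499673732568984
21014 ((0.47217363119125366, 0.3201140761375427), (0.18093878030776978, 0.22359037399291992), 88.39595794677734) 0.006633805499727197
shift [-0.009  0.007 -0.005] turn [-0.007 -0.008 -0.   ] heading 1.1 pos [0.4642 0.2069 0.3459] op 0.502 t 37.0 F [-3.5  5.9 -0.1] q7 -0.45
knob img axis deg 142.271647164676 90 [339.74444444 143.66666667]
knob img axis deg 103.33372176875949 91 [340.18681319 143.54945055]
```

View pics/w19.png

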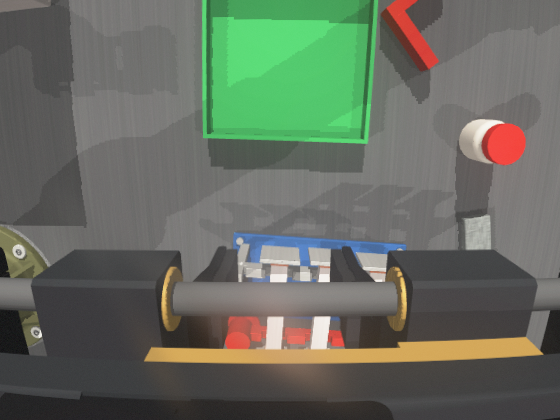

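Emit:
{"method": "move_arm", "body": {
  "plan": "-0.04 0.03 0 0 0 0 0.45;-0.09 0.06 0 0 0 0.1 0.45;-0.14 0.09 0 0 0 0.17 0.45;-0.19 0.12 0 0 0 0.17 0.45;-0.22 0.132 0.05 0 0 0.17 0.45;-0.22 0.132 0.1 0 0 0.17 0.45;-0.22 0.132 0.12 0 0 0.17 0.45;-0.22 0.132 0.12 0 0 0.17 0.45;-0.22 0.132 0.12 0 0 0.17 0.45;-0.22 0.132 0.12 0 0 0.17 0.45"
}}

```text
t: 38.28
eef_pos: [0.5785, 0.0207, 0.2527]
eef_rot: [[0.077, 0.997, 0.003], [0.997, -0.077, -0.0], [-0.0, 0.003, -1.0]]
ft_force: [-0.9, 0.6, 1.3]
opening: 0.45
grip_force: 0.0
```

Emit:
{"method": "move_arm", "body": {
  "plan": "0 0 0 0 0 0 0.45;0 0 0 0 0 0 0.45;0 0 0 0 0 0 0.45;0 0 0 0 0 0 0.45;0 0 0 0 0 0 0.45;0 0 0 0 0 0 0.45;0 0 0 0 0 0 0.45;0 0 0 0 0 0 0.45;0 0 0 0 0 0 0.45;0 0 0 0 0 0 0.45"
}}

```text
t: 39.52
eef_pos: [0.5776, 0.0204, 0.2509]
eef_rot: [[0.078, 0.997, -0.0], [0.997, -0.078, -0.0], [-0.0, -0.0, -1.0]]
ft_force: [-0.2, -0.1, 0.1]
opening: 0.451
grip_force: 0.0
```

Emit:
{"method": "move_arm", "body": {
  "plan": "0 0 0 0 0 0 0.45;0 0 0 0 0 0 0.45;0 0 0 0 0 0 0.45;0 0 0 0 0 0 0.45;0 0 0 0 0 0 0.45;0 0 0 0 0 0 0.45;0 0 0 0 0 0 0.45;0 0 0 0 0 0 0.45;0 0 0 0 0 0 0.45;0 0 0 0 0 0 0.45"
}}

```text
t: 40.78
eef_pos: [0.5776, 0.0204, 0.2509]
eef_rot: [[0.078, 0.997, -0.0], [0.997, -0.078, -0.0], [-0.0, 0.0, -1.0]]
ft_force: [-0.2, 0.3, -0.4]
opening: 0.455
grip_force: 0.0
```

Emit:
{"method": "move_arm", "body": {
  "plan": "0 0 0 0 0 0 0.45;0 0 0 0 0 0 0.45;0 0 0 0 0 0 0.45;0 0 0 0 0 0 0.45;0 0 0 0 0 0 0.45;0 0 0 0 0 0 0.45;0 0 0 0 0 0 0.45;0 0 0 0 0 0 0.45;0 0 0 0 0 0 0.45;0 0 0 0 0 0 0.45"
}}

```text
t: 42.02
eef_pos: [0.5776, 0.0204, 0.2509]
eef_rot: [[0.078, 0.997, -0.0], [0.997, -0.078, -0.0], [-0.0, -0.0, -1.0]]
ft_force: [-0.3, 0.7, -0.1]
opening: 0.449
grip_force: 0.0
```

Emit:
{"method": "move_arm", "body": {
  "plan": "0 0 0 0 0 0 0.45;0 0 0 0 0 0 0.45;0 0 0 0 0 0 0.45;0 0 0 0 0 0 0.45;0 0 0 0 0 0 0.45;0 0 0 0 0 0 0.45;0 0 0 0 0 0 0.45;0 0 0 0 0 0 0.45;0 0 0 0 0 0 0.45;0 0 0 0 0 0 0.45"
}}

```text
t: 43.28
eef_pos: [0.5776, 0.0204, 0.2509]
eef_rot: [[0.078, 0.997, 0.0], [0.997, -0.078, -0.0], [-0.0, 0.0, -1.0]]
ft_force: [0.9, -0.0, -0.1]
opening: 0.446
grip_force: 0.0
```

```bash
cat > knob.py <<'E'
from h import *
def knob():
    s,p,d=snap('top','tk.png')
    for im in(p,cv2.imread('pics/top0.png')[:,:,::-1]):
        hsv=cv2.cvtColor(np.ascontiguousarray(im),cv2.COLOR_RGB2HSV)
        m=((hsv[...,0]>3)&(hsv[...,0]<25)&(hsv[...,1]>120)); m[:125]=0;m[165:]=0;m[:,:318]=0;m[:,362:]=0
        v,u=np.nonzero(m); X=np.c_[u,v].astype(float); w=np.linalg.eigh(np.cov(X.T)); print('knob img axis deg',np.degrees(np.arctan2(w[1][1,1],w[1][0,1]))%180,len(X),X.mean(0))
E
python3 - <<'E'
from knob import *
from st import *
knob(); struts('wrist',zlo=.1,zhi=.125); go(.5761,.0223,.083,-3.7)
E
```

```text
knob img axis deg 100.5710473237779 88 [340.09090909 143.875     ]
knob img axis deg 103.33372176875949 91 [340.18681319 143.54945055]
wrist c [0.5216 0.1001] size [0.006 0.046] long axis heading 175.8 z [0.117 0.12  0.121] n 379
wrist c [0.5813 0.0941] size [0.005 0.046] long axis heading 175.5 z [0.107 0.119 0.121] n 431
wrist c [0.4639 0.1031] size [0.006 0.046] long axis heading 178.6 z [0.118 0.12  0.121] n 351
wrist c [0.5164 0.0284] size [0.126 0.02 ] long axis heading 85.9 z [0.105 0.107 0.108] n 3213
wrist c [0.5762 0.0218] size [0.126 0.02 ] long axis heading 86.1 z [0.105 0.107 0.108] n 3403
wrist c [0.46   0.0377] size [0.112 0.021] long axis heading 86.6 z [0.105 0.107 0.108] n 2867
wrist c [0.6269 0.0647] size [0.012 0.012] long axis heading 85.7 z [0.11  0.112 0.113] n 250
wrist c [0.4133 0.079 ] size [0.013 0.013] long axis heading 175.0 z [0.102 0.112 0.113] n 220
wrist c [ 0.496  -0.0425] size [0.006 0.014] long axis heading 177.0 z [0.102 0.113 0.12 ] n 168
wrist c [ 0.5712 -0.0488] size [0.004 0.046] long axis heading 176.4 z [0.102 0.115 0.12 ] n 593
shift [ 0.002 -0.002  0.21 ] turn [-0.     0.    -0.027] heading -4.5 pos [0.5777 0.0204 0.2509] op 0.451 t 43.4 F [0.  1.3 0.3] q7 -0.24
```

Emit:
{"method": "move_arm", "body": {
  "plan": "0.002 -0.002 0.06 0 0 -0.03 0.4;0.002 -0.002 0.12 0 0 -0.03 0.4;0.002 -0.002 0.17 0 0 -0.03 0.4;0.002 -0.002 0.2 0 0 -0.03 0.4;0.002 -0.002 0.209 0 0 -0.03 0.4;0.002 -0.002 0.209 0 0 -0.03 0.4;0.002 -0.002 0.209 0 0 -0.03 0.1;0.002 -0.002 0.209 0 0 -0.03 0.1;0.002 -0.002 0.209 0 0 -0.03 0.1;0.002 -0.002 0.209 0 0 -0.03 0.1"
}}

```text
t: 44.62
eef_pos: [0.5768, 0.0221, 0.0848]
eef_rot: [[0.063, 0.998, 0.002], [0.998, -0.063, -0.0], [-0.0, 0.002, -1.0]]
ft_force: [-0.4, -0.0, 5.4]
opening: 0.232
grip_force: 30.0
```

```bash
python3 - <<'E'
from knob import *
knob(); go(.525,.3256,.22,-1.5)
E
```

```text
knob img axis deg 101.06785573244944 90 [340.05555556 144.01111111]
knob img axis deg 103.33372176875949 91 [340.18681319 143.54945055]
shift [ 0.375 -0.088 -0.169] turn [ 0.003  0.    -0.074] heading -3.6 pos [0.5768 0.0221 0.0848] op 0.231 t 44.7 F [-0.6  0.7  7.3] q7 -0.29
```

The knob has run back to zero. Strut C goes to the tray.

Emit:
{"method": "move_arm", "body": {
  "plan": "0 0 -0.06 0 0 0 0.1;0 0 -0.12 0 0 0 0.1;0 0 -0.169 0 0 0 0.1;0.04 -0.01 -0.169 0 0 0 0.1;0.1 -0.025 -0.169 0 0 -0.07 0.1;0.17 -0.04 -0.169 0 0 -0.07 0.1;0.24 -0.057 -0.169 0 0 -0.07 0.1;0.31 -0.073 -0.169 0 0 -0.07 0.1;0.375 -0.088 -0.169 0 0 -0.07 0.1;0.375 -0.088 -0.169 0 0 -0.07 0.1"
}}

```text
t: 45.92
eef_pos: [0.5205, 0.3322, 0.2177]
eef_rot: [[0.018, 1.0, -0.004], [1.0, -0.018, 0.003], [0.003, -0.004, -1.0]]
ft_force: [-0.1, 0.3, -3.2]
opening: 0.226
grip_force: 30.0
```

```bash
python3 - <<'E'
from st import *
struts('wrist','w20.png',zlo=.15,zhi=.27); go(.525,.3256,.020,-1.5)
E
```

```text
wrist c [0.5217 0.4041] size [0.006 0.046] long axis heading 179.0 z [0.24  0.253 0.254] n 1982
wrist c [0.5208 0.3646] size [0.061 0.02 ] long axis heading 88.8 z [0.238 0.239 0.241] n 7240
wrist c [0.5196 0.3098] size [0.018 0.02 ] long axis heading 179.9 z [0.238 0.239 0.24 ] n 1437
shift [-0.003  0.004  0.247] turn [-0.006  0.     0.008] heading -1.3 pos [0.5225 0.3285 0.2175] op 0.228 t 46.0 F [ 0.4 -0.8 -3.8] q7 -0.79
```

View pics/w20.png

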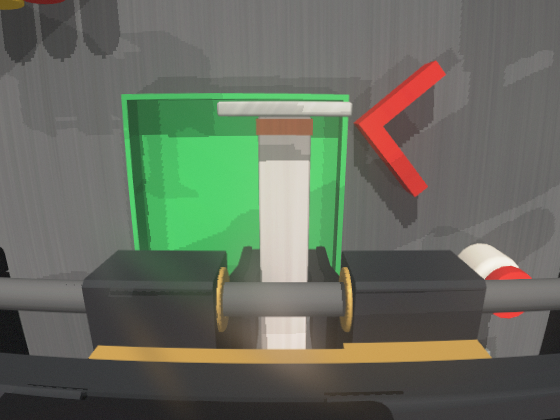

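```bash
python3 - <<'E'
from h import *
s=sensors.sense(); print(onplane(cam('wrist',s),[(123,96),(348,97),(339,265)],.03).round(4)); go(.525,.3256,.020,-1.5)
E
```

```text
[[0.3742 0.4194 0.03  ]
 [0.5821 0.412  0.03  ]
 [0.5762 0.2473 0.03  ]]
shift [-0.003  0.004  0.247] turn [-0.006  0.     0.008] heading -1.3 pos [0.5225 0.3285 0.2175] op 0.228 t 46.0 F [ 0.4 -0.8 -3.8] q7 -0.79
```

Emit:
{"method": "move_arm", "body": {
  "plan": "-0.003 0 0.06 0 0 0 0.1;-0.003 0 0.12 0 0 0 0.1;-0.003 0 0.18 0 0 0 0.1;-0.003 0 0.22 0 0 0 0.1;-0.003 0 0.235 0 0 0 0.1;-0.003 0 0.243 0 0 0 0.1;-0.003 0 0.247 0 0 0 0.1;-0.003 0 0.25 0 0 0 0.1;-0.003 0 0.25 0 0 0 0.1"
}}

```text
t: 47.1
eef_pos: [0.5251, 0.3237, 0.0195]
eef_rot: [[0.028, 1.0, 0.001], [1.0, -0.028, 0.0], [0.0, 0.001, -1.0]]
ft_force: [0.0, -0.1, -3.8]
opening: 0.226
grip_force: 30.0
```

Emit:
{"method": "move_arm", "body": {
  "plan": "0 0 0.002 0 0 0 0.1;0 0 0.004 0 0 0 0.1;0 0 0.004 0 0 0 0.1"
}}

```text
t: 47.48
eef_pos: [0.5251, 0.3238, 0.0178]
eef_rot: [[0.028, 1.0, 0.001], [1.0, -0.028, -0.001], [-0.001, 0.001, -1.0]]
ft_force: [-4.0, -3.4, 9.4]
opening: 0.226
grip_force: 30.0
```

Emit:
{"method": "move_arm", "body": {
  "plan": "0 0 -0.002 0 0 0 0.15;0 0 -0.002 0 0 0 0.33;0 0 -0.002 0 0 0 0.35;0 0 -0.002 0 0 0 0.35;0 0 -0.05 0 0 0 0.35;0 0 -0.12 0 0 0 0.4;0 0 -0.19 0 0 0 0.4;0 0 -0.26 0 0 0 0.4;0 0 -0.33 0 0 0 0.4;0 0 -0.33 0 0 0 0.4"
}}

```text
t: 48.72
eef_pos: [0.5264, 0.3256, 0.2854]
eef_rot: [[0.028, 1.0, 0.008], [1.0, -0.028, 0.005], [0.005, 0.008, -1.0]]
ft_force: [0.1, -0.2, 0.2]
opening: 0.397
grip_force: 0.0
```

```bash
python3 - <<'E'
from st import *
struts('wrist','w21.png',zlo=.03,zhi=.07,box=(.35,.6,.2,.43)); go(.5163,.0284,.25,-3.9)
E
```

```text
wrist c [0.5265 0.3959] size [0.004 0.045] long axis heading 178.4 z [0.051 0.053 0.054] n 205
wrist c [0.5241 0.3236] size [0.126 0.02 ] long axis heading 88.6 z [0.038 0.039 0.041] n 1998
wrist c [0.5221 0.252 ] size [0.006 0.045] long axis heading 178.3 z [0.032 0.051 0.053] n 379
shift [-0.37  -0.001  0.039] turn [ 0.008 -0.005  0.08 ] heading -1.6 pos [0.5255 0.3245 0.2822] op 0.405 t 48.8 F [ 0.6  0.1 -0.7] q7 -0.77
```

Emit:
{"method": "move_arm", "body": {
  "plan": "-0.06 0 0 0 0 0 0.4;-0.13 0 0 0 0 0.05 0.4;-0.2 0 0 0 0 0.08 0.4;-0.27 0 0 0 0 0.08 0.4;-0.34 -0.001 0 0 0 0.08 0.4;-0.37 -0.001 0.04 0 0 0.08 0.4;-0.37 -0.001 0.1 0 0 0.08 0.4;-0.37 -0.001 0.1 0 0 0.08 0.4;-0.37 -0.001 0.1 0 0 0.08 0.4"
}}

```text
t: 49.9
eef_pos: [0.516, 0.0283, 0.2005]
eef_rot: [[0.067, 0.998, 0.0], [0.998, -0.067, 0.0], [0.0, 0.0, -1.0]]
ft_force: [-0.7, 0.3, 1.0]
opening: 0.399
grip_force: 0.0
```

```bash
python3 - <<'E'
from st import *
struts('wrist','w22.png',zlo=.1,zhi=.125); go(.5163,.0284,.0835,-3.9)
E
```

```text
wrist c [0.521  0.1006] size [0.005 0.046] long axis heading 176.2 z [0.118 0.119 0.121] n 600
wrist c [0.4642 0.1028] size [0.005 0.046] long axis heading 175.4 z [0.118 0.119 0.121] n 546
wrist c [0.5168 0.0329] size [0.116 0.02 ] long axis heading 85.6 z [0.105 0.107 0.108] n 4372
wrist c [0.46   0.0362] size [0.115 0.021] long axis heading 86.8 z [0.105 0.107 0.108] n 4029
wrist c [0.4134 0.0795] size [0.012 0.013] long axis heading 177.3 z [0.108 0.112 0.113] n 306
wrist c [0.6265 0.0649] size [0.012 0.013] long axis heading 174.7 z [0.106 0.111 0.113] n 314
shift [-0.    -0.001  0.147] turn [ 0.004 -0.001  0.002] heading -3.8 pos [0.5166 0.0284 0.2013] op 0.4 t 50.0 F [-0.2  0.  -0.1] q7 -0.21
```

Emit:
{"method": "move_arm", "body": {
  "plan": "0 0 0.05 0 0 0 0.4;0 0 0.1 0 0 0 0.4;0 0 0.14 0 0 0 0.4;0 0 0.147 0 0 0 0.4;0 0 0.147 0 0 0 0.4;0 0 0.147 0 0 0 0.1;0 0 0.147 0 0 0 0.1;0 0 0.147 0 0 0 0.1;0 0 0.147 0 0 0 0.1;0 0 0.147 0 0 0 0.1"
}}

```text
t: 51.2
eef_pos: [0.5167, 0.0276, 0.0833]
eef_rot: [[0.068, 0.998, 0.002], [0.998, -0.068, -0.0], [-0.0, 0.002, -1.0]]
ft_force: [-0.7, -1.1, 5.6]
opening: 0.228
grip_force: 30.0
```

```bash
python3 - <<'E'
from h import *
go(.472,.3245,.22,-1.6)
E
```

```text
shift [ 0.366 -0.081 -0.171] turn [ 0.004  0.    -0.08 ] heading -3.9 pos [0.5167 0.0276 0.0833] op 0.228 t 51.2 F [-0.7 -1.1  5.6] q7 -0.27
```

Emit:
{"method": "move_arm", "body": {
  "plan": "0 0 -0.06 0 0 0 0.1;0 0 -0.12 0 0 0 0.1;0 0 -0.171 0 0 0 0.1;0.04 -0.01 -0.171 0 0 0 0.1;0.1 -0.025 -0.171 0 0 -0.08 0.1;0.17 -0.04 -0.171 0 0 -0.08 0.1;0.24 -0.055 -0.171 0 0 -0.08 0.1;0.31 -0.07 -0.171 0 0 -0.08 0.1;0.366 -0.081 -0.171 0 0 -0.08 0.1;0.366 -0.081 -0.171 0 0 -0.08 0.1"
}}

```text
t: 52.45
eef_pos: [0.4675, 0.3288, 0.2178]
eef_rot: [[0.02, 1.0, -0.004], [1.0, -0.02, 0.002], [0.002, -0.004, -1.0]]
ft_force: [0.8, -0.3, -3.1]
opening: 0.225
grip_force: 30.0
```

Emit:
{"method": "move_arm", "body": {
  "plan": "0 0 0 0 0 0 0.1;0 0 0.06 0 0 0 0.1;0 0 0.12 0 0 0 0.1;0 0 0.17 0 0 0 0.1;0 0 0.18 0 0 0 0.1;0 0 0.18 0 0 0 0.1"
}}

```text
t: 53.2
eef_pos: [0.4716, 0.3233, 0.0753]
eef_rot: [[0.03, 1.0, 0.0], [1.0, -0.03, -0.0], [-0.0, 0.0, -1.0]]
ft_force: [-0.2, 1.2, -3.1]
opening: 0.231
grip_force: 30.0
```

```bash
python3 - <<'E'
from st import *
struts('wrist','w23.png',zlo=.03,zhi=.14,box=(.35,.6,.2,.45)); go(.472,.3245,.020,-1.6)
E
```

```text
wrist c [0.5002 0.396 ] size [0.006 0.099] long axis heading 179.3 z [0.052 0.111 0.112] n 2796
wrist c [0.5255 0.351 ] size [0.07 0.02] long axis heading 88.2 z [0.039 0.04  0.041] n 4379
wrist c [0.4732 0.3828] size [0.008 0.019] long axis heading 178.1 z [0.097 0.099 0.1  ] n 799
wrist c [0.472  0.3515] size [0.05 0.02] long axis heading 88.3 z [0.097 0.098 0.099] n 5988
wrist c [0.4708 0.3022] size [0.017 0.019] long axis heading 177.2 z [0.098 0.099 0.099] n 1426
shift [ 0.   -0.    0.07] turn [ 0.004 -0.002 -0.003] heading -1.7 pos [0.4721 0.3242 0.0764] op 0.224 t 53.2 F [ 0.4 -0.7 -3.3] q7 -0.9
```

Emit:
{"method": "move_arm", "body": {
  "plan": "0 0 0.04 0 0 0 0.1;0 0 0.06 0 0 0 0.1;0 0 0.068 0 0 0 0.1;0 0 0.072 0 0 0 0.1;0 0 0.074 0 0 0 0.1;0 0 0.075 0 0 0 0.1;0 0 0.075 0 0 0 0.1"
}}

```text
t: 54.12
eef_pos: [0.4714, 0.3246, 0.0164]
eef_rot: [[0.028, 1.0, 0.001], [1.0, -0.028, 0.0], [0.0, 0.001, -1.0]]
ft_force: [-1.3, -2.0, 5.0]
opening: 0.226
grip_force: 30.0
```

Emit:
{"method": "move_arm", "body": {
  "plan": "0 0 0 0 0 0 0.15;0 0 0 0 0 0 0.33;0 0 0 0 0 0 0.33;0 0 0 0 0 0 0.33;0 0 -0.05 0 0 0 0.35;0 0 -0.12 0 0 0 0.4;0 0 -0.19 0 0 0 0.4;0 0 -0.26 0 0 0 0.4;0 0 -0.33 0 0 0 0.4;0 0 -0.33 0 0 0 0.4"
}}

```text
t: 55.38
eef_pos: [0.4726, 0.3263, 0.2839]
eef_rot: [[0.028, 1.0, 0.008], [1.0, -0.028, 0.004], [0.005, 0.008, -1.0]]
ft_force: [-0.1, 0.3, -0.3]
opening: 0.399
grip_force: 0.0
```

```bash
python3 - <<'E'
from st import *
struts('wrist','w24.png',zlo=.03,zhi=.07,box=(.35,.6,.2,.43)); go(.4595,.0309,.20,-3.7)
E
```

```text
wrist c [0.4727 0.3975] size [0.004 0.045] long axis heading 178.4 z [0.051 0.052 0.054] n 194
wrist c [0.5268 0.3956] size [0.005 0.045] long axis heading 178.8 z [0.051 0.052 0.054] n 210
wrist c [0.4703 0.3252] size [0.126 0.02 ] long axis heading 88.3 z [0.038 0.04  0.041] n 1998
wrist c [0.5244 0.3234] size [0.125 0.02 ] long axis heading 88.1 z [0.038 0.039 0.041] n 2027
wrist c [0.4688 0.254 ] size [0.005 0.045] long axis heading 178.5 z [0.034 0.05  0.053] n 348
wrist c [0.5222 0.2523] size [0.005 0.046] long axis heading 177.9 z [0.034 0.05  0.053] n 346
shift [-0.368 -0.005  0.1  ] turn [ 0.008 -0.004  0.073] heading -1.6 pos [0.4716 0.3251 0.2809] op 0.4 t 55.4 F [-0.3 -0.2 -1.1] q7 -0.79
```

Emit:
{"method": "move_arm", "body": {
  "plan": "-0.06 0 0 0 0 0 0.4;-0.13 0 0 0 0 0.04 0.4;-0.2 -0.002 0 0 0 0.07 0.4;-0.27 -0.004 0 0 0 0.07 0.4;-0.34 -0.005 0 0 0 0.07 0.4;-0.368 -0.005 0.04 0 0 0.07 0.4;-0.368 -0.005 0.1 0 0 0.07 0.4;-0.368 -0.005 0.1 0 0 0.07 0.4;-0.368 -0.005 0.1 0 0 0.07 0.4"
}}

```text
t: 56.55
eef_pos: [0.459, 0.0305, 0.1996]
eef_rot: [[0.062, 0.998, 0.0], [0.998, -0.062, 0.0], [0.0, 0.0, -1.0]]
ft_force: [0.2, -0.2, 0.8]
opening: 0.399
grip_force: 0.0
```

```bash
python3 - <<'E'
from st import *
struts('wrist','w25.png',zlo=.1,zhi=.125); go(.4595,.0309,.0835,-3.7)
E
```

```text
wrist c [0.4639 0.103 ] size [0.006 0.046] long axis heading 176.3 z [0.117 0.119 0.121] n 635
wrist c [0.4597 0.0356] size [0.116 0.02 ] long axis heading 85.9 z [0.105 0.107 0.108] n 4392
wrist c [0.4134 0.079 ] size [0.012 0.012] long axis heading 85.1 z [0.106 0.111 0.113] n 352
wrist c [0.627  0.0647] size [0.012 0.013] long axis heading 174.5 z [0.106 0.111 0.113] n 292
shift [ 0.    -0.     0.146] turn [ 0.004 -0.     0.005] heading -3.6 pos [0.4596 0.0306 0.2003] op 0.398 t 56.6 F [-0.2  0.5  0.7] q7 -0.15
```

Emit:
{"method": "move_arm", "body": {
  "plan": "0 0 0.05 0 0 0 0.4;0 0 0.1 0 0 0 0.4;0 0 0.14 0 0 0 0.4;0 0 0.146 0 0 0 0.4;0 0 0.146 0 0 0 0.4;0 0 0.146 0 0 0 0.1;0 0 0.146 0 0 0 0.1;0 0 0.146 0 0 0 0.1;0 0 0.146 0 0 0 0.1;0 0 0.146 0 0 0 0.1"
}}

```text
t: 57.85
eef_pos: [0.4596, 0.03, 0.0832]
eef_rot: [[0.063, 0.998, 0.002], [0.998, -0.063, -0.0], [-0.0, 0.002, -1.0]]
ft_force: [-0.5, 0.2, 6.2]
opening: 0.225
grip_force: 30.0
```

```bash
python3 - <<'E'
from h import *
go(.4175,.3265,.22,-1.6)
E
```

```text
shift [ 0.367 -0.076 -0.171] turn [ 0.004  0.001 -0.07 ] heading -3.6 pos [0.4596 0.03   0.0832] op 0.225 t 57.9 F [-0.5  0.2  6.2] q7 -0.22
```

Emit:
{"method": "move_arm", "body": {
  "plan": "0 0 -0.06 0 0 0 0.1;0 0 -0.12 0 0 0 0.1;0 0 -0.171 0 0 0 0.1;0.04 -0.008 -0.171 0 0 0 0.1;0.1 -0.02 -0.171 0 0 -0.07 0.1;0.17 -0.035 -0.171 0 0 -0.07 0.1;0.24 -0.05 -0.171 0 0 -0.07 0.1;0.31 -0.065 -0.171 0 0 -0.07 0.1;0.367 -0.076 -0.171 0 0 -0.07 0.1;0.367 -0.076 -0.171 0 0 -0.07 0.1"
}}

```text
t: 59.1
eef_pos: [0.4133, 0.331, 0.218]
eef_rot: [[0.02, 1.0, -0.004], [1.0, -0.02, 0.002], [0.002, -0.004, -1.0]]
ft_force: [0.9, -1.2, -4.4]
opening: 0.225
grip_force: 30.0
```

Emit:
{"method": "move_arm", "body": {
  "plan": "0 0 0 0 0 0 0.1;0 0 0.06 0 0 0 0.1;0 0 0.12 0 0 0 0.1;0 0 0.17 0 0 0 0.1;0 0 0.18 0 0 0 0.1;0 0 0.18 0 0 0 0.1"
}}

```text
t: 59.85
eef_pos: [0.4171, 0.3261, 0.0754]
eef_rot: [[0.03, 1.0, 0.0], [1.0, -0.03, -0.0], [-0.0, 0.0, -1.0]]
ft_force: [1.0, -0.3, -3.3]
opening: 0.232
grip_force: 30.0
```

```bash
python3 - <<'E'
from st import *
struts('wrist','w26.png',zlo=.03,zhi=.14,box=(.35,.6,.2,.45)); go(.4175,.3265,.018,-1.6)
s=sensors.sense(); p=cv2.imread('pics/w26.png')
E
```

```text
wrist c [0.4501 0.398 ] size [0.006 0.108] long axis heading 178.2 z [0.052 0.111 0.112] n 2841
wrist c [0.527  0.3956] size [0.006 0.046] long axis heading 178.2 z [0.051 0.052 0.054] n 762
wrist c [0.4716 0.3532] size [0.069 0.02 ] long axis heading 88.3 z [0.038 0.04  0.041] n 4330
wrist c [0.5251 0.3441] size [0.084 0.021] long axis heading 88.8 z [0.037 0.039 0.041] n 4693
wrist c [0.4178 0.3595] size [0.061 0.02 ] long axis heading 88.3 z [0.098 0.099 0.1  ] n 7441
wrist c [0.416  0.3049] size [0.017 0.02 ] long axis heading 175.7 z [0.098 0.099 0.099] n 1434
shift [-0.001 -0.     0.073] turn [ 0.004 -0.002 -0.003] heading -1.7 pos [0.4177 0.3269 0.0763] op 0.228 t 59.9 F [ 0.3  0.5 -3.1] q7 -0.95
```

View pics/w26.png

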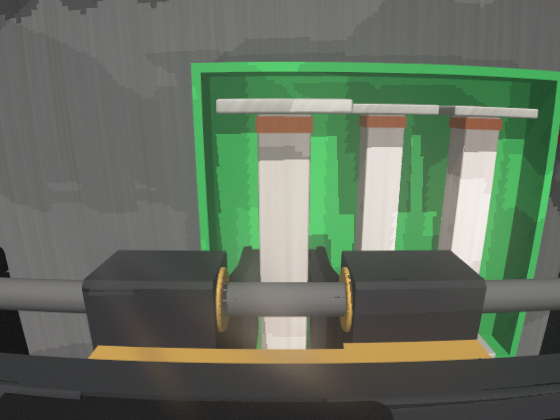

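The third strut hangs over the free left side of the tray. The flange is clear of its neighbour at (400,108) and of the left wall at (205,100).

Emit:
{"method": "move_arm", "body": {
  "plan": "0 0 0.04 0 0 0 0.1;0 0 0.06 0 0 0 0.1;0 0 0.068 0 0 0 0.1;0 0 0.072 0 0 0 0.1;0 0 0.074 0 0 0 0.1;0 0 0.075 0 0 0 0.1;0 0 0.075 0 0 0 0.1"
}}

```text
t: 60.78
eef_pos: [0.4169, 0.3273, 0.0163]
eef_rot: [[0.028, 1.0, 0.001], [1.0, -0.028, -0.0], [-0.0, 0.001, -1.0]]
ft_force: [-2.6, -2.1, 5.3]
opening: 0.227
grip_force: 30.0
```

Emit:
{"method": "move_arm", "body": {
  "plan": "0 0 0 0 0 0 0.15;0 0 0 0 0 0 0.33;0 0 0 0 0 0 0.33;0 0 0 0 0 0 0.33;0 0 -0.05 0 0 0 0.35;0 0 -0.12 0 0 0 0.4;0 0 -0.19 0 0 0 0.4;0 0 -0.26 0 0 0 0.4;-0.05 0 -0.33 0 0 0 0.4;-0.1 0 -0.38 0 0 0 0.4"
}}

```text
t: 62.02
eef_pos: [0.4139, 0.2471, 0.3206]
eef_rot: [[0.025, 1.0, 0.001], [1.0, -0.025, 0.001], [0.001, 0.001, -1.0]]
ft_force: [1.4, -0.4, 0.1]
opening: 0.399
grip_force: 0.0
```

```bash
python3 - <<'E'
from st import *
struts('wrist','w27.png',zlo=.03,zhi=.07,box=(.35,.6,.2,.43)); go(.4595,.0309,.20,-3.7)
from knob import *
knob()
b=cv2.imread('pics/top0.png'); a=cv2.imread('pics/tk.png'); cv2.imwrite('pics/cmp.png',np.hstack([b[90:270,100:380],a[90:270,100:380]]))
E
```

```text
wrist c [0.4186 0.4001] size [0.005 0.045] long axis heading 178.7 z [0.051 0.053 0.054] n 182
wrist c [0.4722 0.398 ] size [0.005 0.045] long axis heading 179.4 z [0.051 0.052 0.054] n 204
wrist c [0.5268 0.3963] size [0.005 0.045] long axis heading 178.5 z [0.051 0.053 0.054] n 170
wrist c [0.4166 0.3282] size [0.125 0.019] long axis heading 88.3 z [0.038 0.04  0.041] n 1907
wrist c [0.4706 0.3249] size [0.125 0.021] long axis heading 88.3 z [0.038 0.04  0.041] n 1933
wrist c [0.5243 0.3235] size [0.125 0.02 ] long axis heading 88.2 z [0.038 0.04  0.041] n 1870
wrist c [0.414  0.2563] size [0.006 0.045] long axis heading 178.5 z [0.031 0.052 0.054] n 217
wrist c [0.4686 0.2531] size [0.004 0.046] long axis heading 178.7 z [0.038 0.052 0.054] n 233
wrist c [0.5218 0.2517] size [0.005 0.045] long axis heading 177.0 z [0.035 0.052 0.054] n 238
shift [-0.261  0.06   0.159] turn [0.019 0.003 0.063] heading -1.9 pos [0.4171 0.2418 0.3262] op 0.399 t 62.1 F [ 2.6 -1.8  3.8] q7 -0.56
knob img axis deg 99.07661408172581 87 [340.04597701 143.91954023]
knob img axis deg 103.33372176875949 91 [340.18681319 143.54945055]
```

View pics/cmp.png

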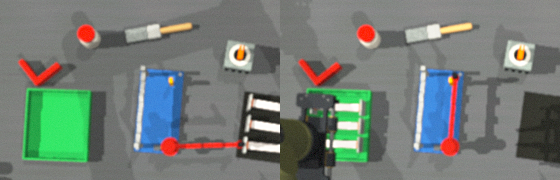

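Before (left) and after (right): three struts lie flat in the tray, the red arm is out at (455,110), and the brush, jar and square haven't moved. Handing in.

Emit:
{"method": "move_arm", "body": {
  "plan": "0 0 0 0 0 0 0.4;0 0 0 0 0 0 0.4;0 0 0 0 0 0 0.4;0 0 0 0 0 0 0.4"
}}

```text
t: 62.62
eef_pos: [0.4138, 0.2476, 0.318]
eef_rot: [[0.027, 1.0, -0.002], [1.0, -0.027, 0.0], [-0.0, -0.002, -1.0]]
ft_force: [-0.9, 0.4, 0.3]
opening: 0.399
grip_force: 0.0
```

```bash
python3 -c "
from workcell import arm
print(arm.sign_off())"
```

```text
the job is handed in; nothing more can be done
None
```

I handed the job in at about 63 s with no verdict returned: the arm is out, all three struts cooled on the rest until the knob ran back to zero, they now lie flat side by side in the green tray, and the brush, jar and square have not moved.

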